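Seat a taper plug in its cock body and check that it rocks free

TASK

Fit the large brass plug from the wooden block into the brass cock body, tab in line with the pipe: push it down by feel past the spring click until its taper is fully home, and hold a light push of about 15 N for a second to bed it. Never lean on it with more than about 25 N, or the seat is scored. Then check that it rocks free by turning the tab about 45 degrees towards shut and back in line with the pipe, and let go with the plug still home; leave the steel plug and the other things alone.

Things in the scene. Friction and masses are not known exactly. Their poses are not given: they have to be found in the camera images.
- brass_plug: Loose brass taper plug, 0.26 kg, 96 mm tall, upright. Origin: centre of its lowest tip; z up its axis; x along its flat tab and its cross bore. Nose bead: radius 4 mm at the tip, 8.5 mm at 6 to 7.5 mm height, neck 4.3 mm at 18 to 22 mm. Taper: radius 10 mm at 22 mm height to 17.1 mm at 54 mm. It hangs by its collar in one of the block's two holes, tip 6 mm above the bench
- collar (a point): on the brass plug's axis at the underside of its round collar, 54 mm above its tip; the collar has radius 21 mm and is 4 mm thick; a hub of radius 12 mm goes on up to 66 mm
- tab (a point): on the brass plug's axis near the middle of its upright flat tab, 80 mm above the tip. The tab is the place to grip: 44 mm long (plug x), 10 mm thick (plug y), from 64 to 96 mm above the tip. Axes as the plug's
- cock: Fixed stand with a brass cock body between two aluminium clamp blocks. Origin: on the bench under the barrel's centre; x along the pipe, z up. Base plate 150 x 92 x 12 mm; barrel radius 26 mm, 67.5 mm tall; pipe ends out to x = +-63 mm; clamp blocks at x = 38 to 54 mm either side, 50 mm wide (y), 72 mm tall, screw heads to 76 mm
- seat_mouth (a point): centre of the barrel's open mouth at rim height, 67.5 mm above the bench. Inside is a greased white tapered sleeve that fits the brass plug. Each sleeve is bedded at its own unmeasured height: with the plug home its tip may stand anywhere from 14 to 22 mm above the bench, its collar 0.5 to 8.5 mm above the rim; find it by feel. On the seat the push rises steeply, 10 to 25 N per mm
- plungers (a point): on the barrel's axis, 32 mm above the bench, between three spring plungers hidden in the barrel. The plug's nose meets them with its tip about 32 mm above the bench; pushing the bead past them takes a soft 3 to 10 N and is done (the click) by the time the tip is 23 mm above the bench; from there they draw the plug down with 1 to 8 N until it seats
- rack: Fixed wooden parts block, 74 x 160 x 60 mm; origin: centre of its underside; y along its length. Two through holes of 39 mm at y = -42 and +42 mm hold the two plugs, either one in either hole
- steel_plug: Loose steel plug of a smaller cock, a bystander: slimmer taper, same collar and hub, dark tab 34 x 9 mm from 64 to 88 mm above its tip. Origin: its tip; x along its tab
- grease_tin: Loose green tin with a grey lid, 62 mm across, 42 mm tall, a bystander; origin: centre of its underside
- spanner_13: Loose steel spanner, 26 x 161 x 6 mm, a bystander lying on the bench; origin: centre of its underside, length along y
- side_cutters: Loose side cutters with red handles, 52 x 151 x 12 mm, a bystander lying on the bench; origin: centre of its underside, length along y
Mind the look-alikes: they are no part of the job. What is shaped like the brass_plug but red is not meant.

How it is judged:
On the way, in this order (a step that is already met when the one before it is completed fails the run):
1. the brass plug is past the click, upright, in line with the pipe and pressed home: contact forces round the taper add up to over 42 N, a push of about 7 N or more (at rest 15 to 32 N) (z of brass_plug in the frame of cock below 0.0235 m and horizontal distance between brass_plug and seat_mouth below 0.003 m and angle between brass_plug's own z axis and vertical below 0.07 rad and angle between the x axis of brass_plug and the x axis of cock, either way round below 0.3 rad and contact force between brass_plug and cock above 42 N), for 0.3 s.
2. the seated plug is turned at least 34 degrees towards shut without leaving its seat (z of brass_plug in the frame of cock below 0.0235 m and horizontal distance between brass_plug and seat_mouth below 0.003 m and angle between the x axis of brass_plug and the x axis of cock, either way round above 0.6 rad), for 0.1 s.
At the end, for the whole second after the job is handed in: The brass plug sits home in the cock body: tip less than 23.5 mm above the bench, axis within 3 mm of the barrel's axis, upright within 4 degrees, tab in line with the pipe within 10 degrees (either way round), at rest and released; the bystanders are where they were (z of brass_plug in the frame of cock below 0.0235 m and horizontal distance between brass_plug and seat_mouth below 0.003 m and angle between brass_plug's own z axis and vertical below 0.07 rad and angle between the x axis of brass_plug and the x axis of cock, either way round below 0.17 rad and linear speed of brass_plug below 0.02 m/s); the robot touches nothing.
It fails at once if the plug forced into its seat: contact forces round the taper adding up to over 95 N, a downward push of about 30 N or more (contact force between brass_plug and cock above 95 N).
It fails at once if the steel plug lifted or shifted more than 25 mm (distance of steel_plug from where it was at the start of the episode above 0.025 m).
It fails at once if another bystander shifted more than 30 mm (distance of any of grease_tin, spanner_13, side_cutters from where it was at the start of the episode above 0.03 m).
It also fails if it takes over 67 s, if anything falls off the work surface, if the arm or the gripper's body presses on something with over 40 N, if the wrist force passes 120 N, or if a joint passes its speed limit or range.

ROBOT

A 6-joint arm with a two-finger parallel gripper is mounted at the origin on a cart in front of the work surface, level with it; the furniture and walls round the work are solid. World frame = base frame: x ahead of the robot, y to its left, z up, the work surface at z = 0. Lengths are in m, angles in rad, forces in N, time in s.
With the tool pointing down it reaches from about 0.35 to 0.775 m from the base axis. Payload 5.5 kg.
Tool frame: the origin (TCP) lies at the very end of the fingers, on their centre line; the grasp point (between the pads) lies env.grasp_offset behind it (env.grasp_offset is the distance from the TCP to the grasp point, in m); x points along the fingers, y is the direction in which the jaws open and shut, and the axes are right-handed (so a half turn about x gives the same grasp; the last joint's range is limited). The gripper opens to 85 mm and grips with 20 to 120 N. Pads are 22 mm wide; open, the fingers measure 114 mm over their backs; the gripper's body (76 mm by 85 mm) begins 54 mm behind the grasp point. The pads swing forward as they close: fully open they stand 13 mm farther back than shut.
Start: joints at [-1.295, 0.313, 0.046, 1.304, 0, 1.431], TCP at [0.232, -0.526, 0.201] pointing down, gripper open.
Joint ranges: [-2.76, 2.76], [-0.86, 1.69], [-1.03, 1.26], [-2.2, 2.34], [-1.47, 1.5], [-3.14, 3.14]. Speed limits (rad/s): [2.57, 2.57, 3.14, 3.14, 3.14, 3.14].

INTERFACE

Orientations are given as a unit quaternion [w, x, y, z].
In Python, from workcell import get_state, viewer, job, env gives the robot as it stands.
- The arm moves only by the tool send_rows, never from a script. Its argument "plan" is a list of rows, each a list of 6 numbers: the shift along the tool's x, y, z in mm, then the turn, a rotation vector about the tool's x, y, z in degrees. A call has exactly 10 rows; each row is the pose to reach, as a shift and turn from the pose commanded when the call began, along the tool's axes at that moment; what a row does not reach only later rows make up. A row lasts 1/8 s, in which the tool goes at most 62.5 mm and 10.7 degrees, less where a joint would pass 70% of its speed; a pose out of reach is approached as far as the arm can. A call with a gripper value outside its range is refused whole. "claw" is the finger opening in mm, from 0 to 85.4, set as the call begins (left out, the last holds). The fingers move at their own pace and stop on an object; "newtons" is the grip in N (left out, the last holds). Time passes only in rows, so rows that repeat a pose let the fingers close, or fill a call up. It gives the time, the measured TCP pose, the force and the opening at its end, in the units of the state.
- get_state(): the state, without advancing time (a new reading comes with each control period).
- viewer.read_camera(name): name is "scene" or "top" or "wrist"; returns a dict with "frame" (400x640x3 uint8, blue, green, red), "mtx" (3x3 intrinsics, pixels), "rvec" (rotation vector, rad) and "tvec" (3), from world to camera coordinates, as OpenCV has them. Camera axes: x right, y down, z forward; pixel columns grow to the right and rows downward; lengths in m; the calibration is good to about 2 mm. A picture is of the moment at which its call begins. There is no depth.
- job.hand_in(): hands the job in, once; it reports no verdict.
The state is a dict: "clock": time; "joint_pos": joint angles; "qvel": joint speeds; "tau": joint torques, N m; "tcp_pos": TCP position; "orientation": TCP orientation; "wrist_force": force on the tool from outside, world axes, zero at the start; "ft_torque": the same for the moment, N m; "finger_gap": finger opening in m.
Only numpy, scipy, OpenCV 4.12 (cv2) and the standard library are available. Lean on these libraries where they do the work, as an engineer would, in place of code of your own. Each camera call takes 0.05 s, during which the arm holds its last target.

## Working session

There is one attempt and no reset: what is moved stays moved. The work goes in short steps, Python scripts to look and compute and a tool call to move; the robot and the scene stay as the last step left them, time stands still between calls to the robot, and variables do not carry over. Pictures are saved under pics/ and viewed, and the job is handed in when it is done.

Besides the shell and the picture viewer there is one more tool, called after "Call:" as name(argument=value, ...), one argument or row to a line, values as JSON. send_rows: Moves the arm, as the interface text tells. Its arguments: {"type":"object","properties":{"plan":{"type":"array"},"claw":{"type":"number"},"newtons":{"type":"number"}},"required":["plan"]}

```bash
mkdir -p pics; ls; cat > h.py <<'E'
import numpy as np,cv2
from workcell import get_state, viewer, job, env
def cam(n,save=None):
    d=viewer.read_camera(n)
    if save: cv2.imwrite('pics/'+save+'.png',d['frame']); np.savez('pics/'+save+'.npz',**{k:np.array(d[k]) for k in('frame','mtx','rvec','tvec')})
    return d
def ray(d,u,v,z):
    R=cv2.Rodrigues(np.array(d['rvec'],float))[0];t=np.array(d['tvec'],float).ravel()
    c=-R.T@t; w=R.T@np.linalg.inv(d['mtx'])@np.array([u,v,1.])
    return c+w*(z-c[2])/w[2]
def proj(d,P):
    return cv2.projectPoints(np.array(P,float).reshape(-1,3),np.array(d['rvec'],float),np.array(d['tvec'],float),np.array(d['mtx'],float),None)[0].reshape(-1,2)
def load(s): return dict(np.load('pics/'+s+'.npz'))
E
python3 - <<'E'
from h import *
for n in('scene','top'): 
    d=cam(n,n+'0'); print(n,-cv2.Rodrigues(d['rvec'])[0].T@d['tvec'])
s=get_state()
for k in s: print(k,s[k])
print(env.grasp_offset)
E
```

```text
pics
scene [-0.25198573 -0.78123288  1.06588828]
top [ 0.4127671  -0.00990153  1.00119129]
clock 0.1
joint_pos [-1.29457505e+00  3.13930868e-01  4.51041417e-02  1.30359536e+00
 -5.98024833e-06  1.43119570e+00]
qvel [ 0.00033001 -0.00247787  0.0033278  -0.00072598 -0.00036513 -0.00244212]
tau [ 1.58992785e-03 -4.81727958e+01  2.99242383e+01  1.27945683e-02
 -1.42125059e-04 -7.33639581e-06]
tcp_pos [ 0.23211893 -0.5255237   0.20019963]
orientation [-0.145385   -0.69183714 -0.14653162  0.69191983]
wrist_force [0.43730764 0.71465107 0.16740664]
ft_torque [-0.00680042  0.0158825   0.0232448 ]
finger_gap 0.08520486625107947
0.0187
```

View pics/scene0.png

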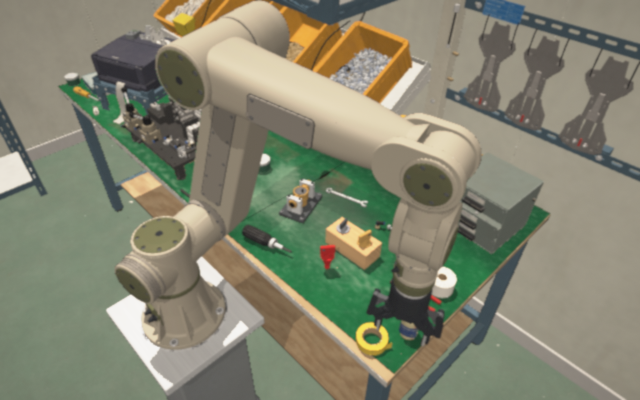

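View pics/top0.png

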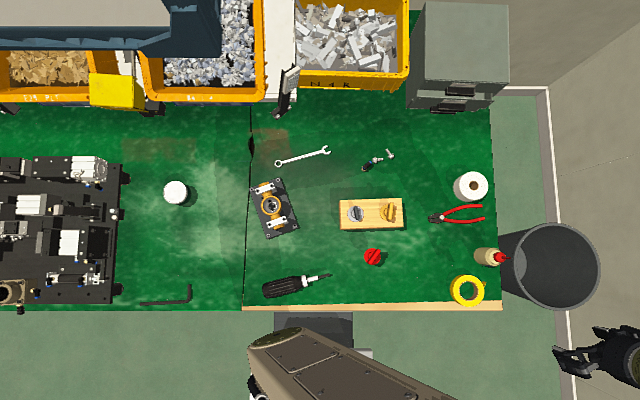

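```bash
python3 - <<'E'
from h import *
d=load('top0'); f=d['frame']
a=cv2.resize(f[165:250,235:315],None,fx=7,fy=7,interpolation=cv2.INTER_CUBIC)
b=cv2.resize(f[190:240,330:415],None,fx=9,fy=9,interpolation=cv2.INTER_CUBIC)
cv2.imwrite('pics/a.png',a);cv2.imwrite('pics/b.png',b)
E
```

```text
(no output)
```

View pics/a.png

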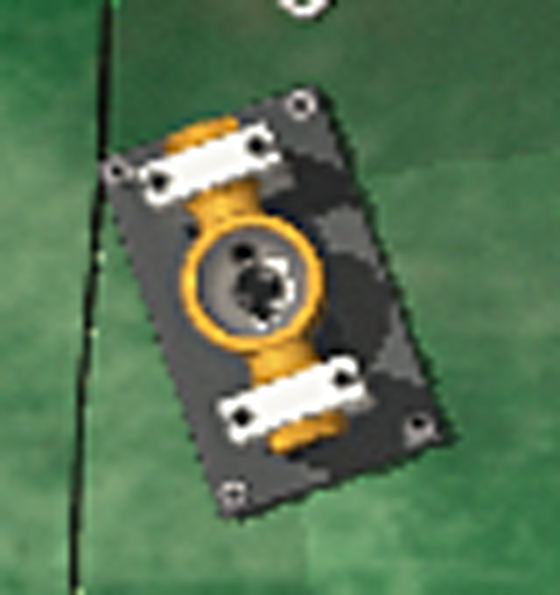

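View pics/b.png

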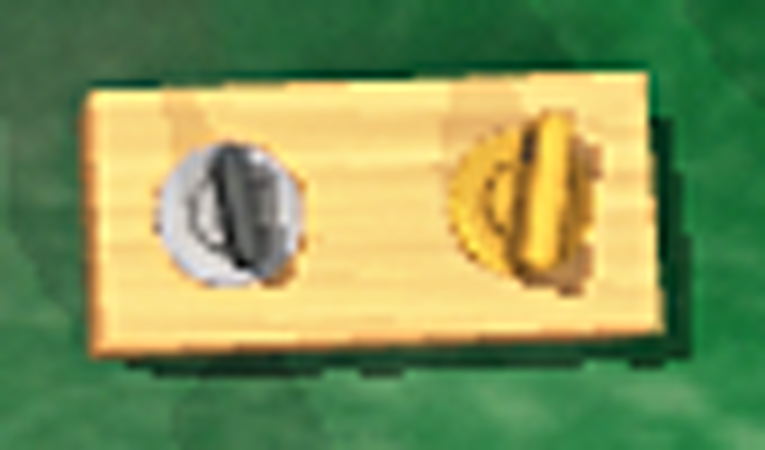

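```bash
python3 - <<'E'
from h import *
d=load('top0')
def A(x,y,z): return ray(d,(x+.5)/7-.5+235,(y+.5)/7-.5+165,z)
def B(x,y,z): return ray(d,(x+.5)/9-.5+330,(y+.5)/9-.5+190,z)
print('rim',A(252,282,.0675)); p,q=A(211,163,.072),A(294,400,.072); print('clamps',p,q,(p+q)/2,np.linalg.norm(p-q),np.degrees(np.arctan2(*(p-q)[1::-1])))
c=[A(110,165,.012),A(312,90,.012),A(450,435,.012),A(230,517,.012)]
print('plate',np.mean(c,0),[np.degrees(np.arctan2(*(c[i]-c[j])[1::-1])) for i,j in((0,3),(1,2))],np.linalg.norm(c[0]-c[3]),np.linalg.norm(c[0]-c[1]))
p,q=B(555,115,.102),B(540,272,.102); print('tab',p,q,(p+q)/2,np.linalg.norm(p-q),np.degrees(np.arctan2(*(p-q)[1::-1])))
c=[B(90,92,.06),B(648,72,.06),B(662,330,.06),B(95,352,.06)]
print('rack',np.mean(c,0),np.linalg.norm(c[0]-c[1]),np.linalg.norm(c[1]-c[2]))
ax=(c[0]-c[1]+c[3]-c[2]);ax/=np.linalg.norm(ax);print(ax,np.mean(c,0)-.042*ax,np.mean(c,0)+.042*ax)
print('steel collar',B(230,213,.064))
E
```

```text
rim [0.52269875 0.10419155 0.0675    ]
clamps [0.56624946 0.1194909  0.072     ] [0.47900436 0.08763283 0.072     ] [0.52262691 0.10356187 0.072     ] 0.09287973407743293 20.05996542907754
plate [0.52216717 0.10185862 0.012     ] [np.float64(19.865739879832024), np.float64(22.170210856907662)] 0.14577218675237882 0.08424288108176879
tab [ 0.52521224 -0.19900188  0.102     ] [ 0.48191736 -0.19372732  0.102     ] [ 0.5035648 -0.1963646  0.102    ] 0.043614997759447174 -6.946047035272611
rack [ 0.50269219 -0.15507367  0.06      ] 0.16125684209370703 0.07443094681874829
[-0.03837856  0.99926327  0.        ] [ 0.50430409 -0.19704273  0.06      ] [ 0.50108029 -0.11310461  0.06      ]
steel collar [ 0.50164214 -0.11333835  0.064     ]
```

```bash
cat >> h.py <<'E'
from scipy.spatial.transform import Rotation as Rn
def pose():
    s=get_state(); q=s['orientation']; return np.array(s['tcp_pos']),Rn.from_quat([q[1],q[2],q[3],q[0]]),s
def down(yaw):  # tool x down, tool y at world yaw (deg)
    a=np.radians(yaw); x=np.array([0,0,-1.]); y=np.array([np.cos(a),np.sin(a),0]); return Rn.from_matrix(np.c_[x,y,np.cross(x,y)])
def go(P,yaw):
    p,R,s=pose(); T=down(yaw)
    print('shift mm',np.round(R.inv().apply(np.array(P)-p)*1e3,1),'rot deg',np.round(np.degrees((R.inv()*T).as_rotvec()),2),'now',np.round(p,4))
def rep():
    p,R,s=pose();M=R.as_matrix();print('t',s['clock'],'p',np.round(p,4),'tool y yaw',np.degrees(np.arctan2(M[1,1],M[0,1])),'xz',M[2,0],'F',np.round(s['wrist_force'],2),'T',np.round(s['ft_torque'],3),'gap',s['finger_gap'],'q',np.round(s['joint_pos'],3))
E
python3 - <<'E'
from h import *
rep(); p,R,s=pose(); print(R.as_matrix())
for y in (83,-97): go([.5037,-.1965,.2],y)
E
```

```text
t 0.1 p [ 0.2321 -0.5255  0.2002] tool y yaw -66.17514950700335 xz -0.9999986784288156 F [0.44 0.71 0.17] T [-0.007  0.016  0.023] gap 0.08520486625107947 q [-1.295  0.314  0.045  1.304 -0.     1.431]
[[-4.49135052e-04  4.03941573e-01 -9.14784676e-01]
 [ 1.56250386e-03 -9.14783368e-01 -4.03941763e-01]
 [-9.99998678e-01 -1.61077900e-03 -2.20298993e-04]]
shift mm [   0.6 -191.3 -381.3] rot deg [-1.4918e+02 -1.2000e-01  2.0000e-02] now [ 0.2321 -0.5255  0.2002]
shift mm [   0.6 -191.3 -381.3] rot deg [3.082e+01 1.000e-02 9.000e-02] now [ 0.2321 -0.5255  0.2002]
```

Call:
send_rows(
  plan=[
    [-2,-12,-25,-9,0,0],
    [-4,-30,-60,-18,0,0],
    [-6,-50,-100,-27,0,0],
    [-8,-72,-143,-36,0,0],
    [-10,-94,-187,-45,0,0],
    [-12,-116,-230,-54,0,0],
    [-14,-138,-274,-63,0,0],
    [-16,-160,-318,-72,0,0],
    [-18,-178,-354,-81,0,0],
    [-20,-191,-381,-90,0,0],
  ],
  claw=60,
)

```text
clock: 1.35
tcp_pos: [0.5043, -0.1957, 0.2206]
orientation: [0.593, 0.384, 0.594, -0.384]
wrist_force: [0.3, -0.7, 0.2]
finger_gap: 0.06
```

Call:
send_rows(
  plan=[
    [0,0,0,-9,0,0],
    [0,0,0,-18,0,0],
    [0,0,0,-27,0,0],
    [0,0,0,-36,0,0],
    [0,0,0,-45,0,0],
    [0,0,0,-54,0,0],
    [0,0,0,-59,0,0],
    [0,0,0,-59,0,0],
    [0,0,0,-59,0,0],
    [0,0,0,-59,0,0],
  ],
)

```text
clock: 2.6
tcp_pos: [0.5036, -0.1974, 0.2209]
orientation: [0.706, 0.045, 0.706, -0.045]
wrist_force: [0.2, -0.2, 0.2]
finger_gap: 0.0603
```

```bash
python3 - <<'E'
from h import *
d=cam('wrist','w1');rep()
cam('top','top1')
print(-cv2.Rodrigues(d['rvec'])[0].T@d['tvec'])
print(proj(d,[[.5037,-.1965,.102],[.5037,-.1965,.06]]))
E
```

```text
t 2.65 p [ 0.5036 -0.1974  0.2209] tool y yaw 82.78498587206765 xz -0.9999999880665866 F [-0.15  0.28  0.87] T [-0.026 -0.039  0.003] gap 0.05991273451923679 q [-5.220e-01  2.420e-01 -1.000e-03  1.328e+00 -0.000e+00 -3.960e-01]
[ 0.42875997 -0.18864692  0.39457765]
[[318.80560044 183.04847164]
 [318.60270276 173.73088295]]
```

View pics/w1.png

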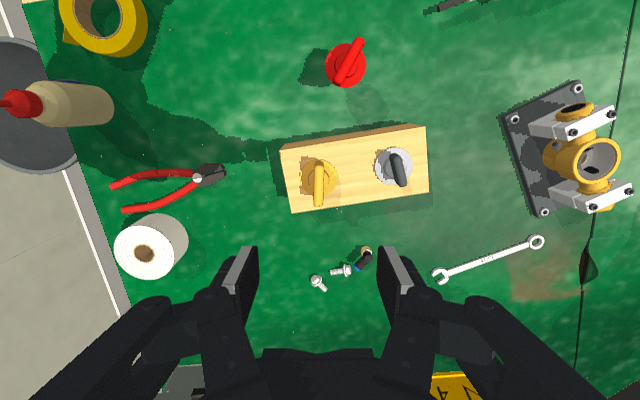

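```bash
python3 - <<'E'
from h import *
d=load('w1'); f=d['frame']
cv2.imwrite('pics/c.png',cv2.resize(f[115:220,270:435],None,fx=4.8,fy=4.8,interpolation=cv2.INTER_CUBIC))
cv2.imwrite('pics/e.png',cv2.resize(f[75:225,490:640],None,fx=4,fy=4,interpolation=cv2.INTER_CUBIC))
E
```

```text
(no output)
```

View pics/c.png

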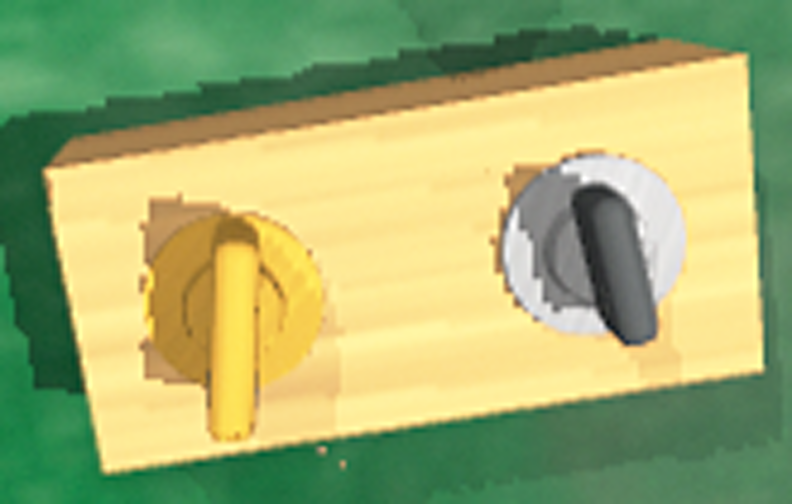

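View pics/e.png

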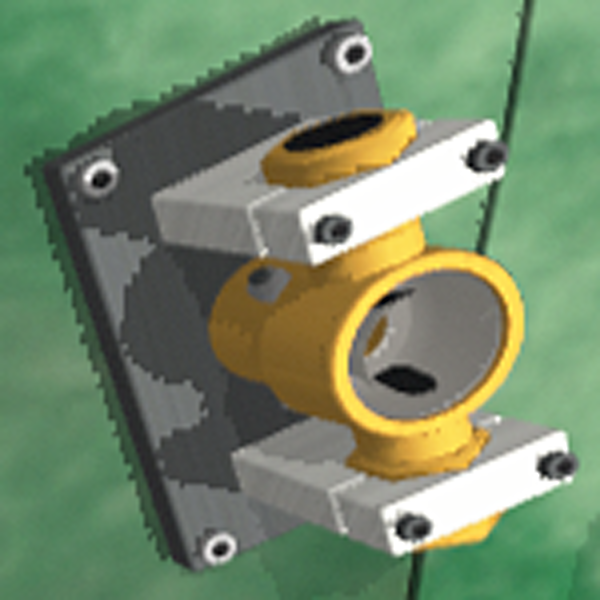

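```bash
python3 - <<'E'
from h import *
d=load('w1')
def A(x,y,z): return ray(d,(x+.5)/4.8-.5+270,(y+.5)/4.8-.5+115,z)
def E(x,y,z): return ray(d,(x+.5)/4-.5+490,(y+.5)/4-.5+75,z)
p,q=A(237,238,.102),A(231,438,.102);print('tab',p,q,(p+q)/2,np.linalg.norm(p-q),np.degrees(np.arctan2(*(q-p)[1::-1])))
print('collar',A(237,300,.064))
print('rim',E(428,342,.0675))
p,q=E(399,192,.072),E(478,491,.072);print(p,q,(p+q)/2,np.degrees(np.arctan2(*(q-p)[1::-1])))
E
```

```text
tab [ 0.48491068 -0.19395851  0.102     ] [ 0.52729135 -0.20058035  0.102     ] [ 0.50610102 -0.19726943  0.102     ] 0.04289487042337857 -8.88047302133854
collar [ 0.50667196 -0.19647158  0.064     ]
rim [0.52533608 0.10517645 0.0675    ]
[0.48297289 0.08798069 0.072     ] [0.56866247 0.12106152 0.072     ] [0.52581768 0.1045211  0.072     ] 21.10929535299671
```

```bash
python3 - <<'E'
from h import *
go([.505,-.197,.0755],82)
E
```

```text
shift mm [145.5   0.6   1.3] rot deg [ 0.8 -0.   0. ] now [ 0.5036 -0.1974  0.221 ]
```

Call:
send_rows(
  plan=[
    [15,0.6,1.3,0.8,0,0],
    [40,0.6,1.3,0.8,0,0],
    [65,0.6,1.3,0.8,0,0],
    [90,0.6,1.3,0.8,0,0],
    [108,0.6,1.3,0.8,0,0],
    [122,0.6,1.3,0.8,0,0],
    [133,0.6,1.3,0.8,0,0],
    [140,0.6,1.3,0.8,0,0],
    [145,0.6,1.3,0.8,0,0],
    [145,0.6,1.3,0.8,0,0],
  ],
  claw=40,
)

```text
clock: 3.95
tcp_pos: [0.505, -0.197, 0.0759]
orientation: [0.705, 0.049, 0.705, -0.049]
wrist_force: [0.1, -0.5, -0.4]
finger_gap: 0.0402
```

```bash
python3 - <<'E'
from h import *
d=cam('wrist','w2');rep()
cv2.imwrite('pics/w2c.png',cv2.resize(d['frame'][120:400,180:480],None,fx=2,fy=2))
E
```

```text
t 4.0 p [ 0.5052 -0.1971  0.0762] tool y yaw 82.02026775157567 xz -0.9999998737012226 F [0.46 0.35 0.38] T [ 0.03  -0.017 -0.011] gap 0.0397866074538514 q [-0.52   0.32  -0.26   0.99  -0.    -0.381]
```

View pics/w2c.png

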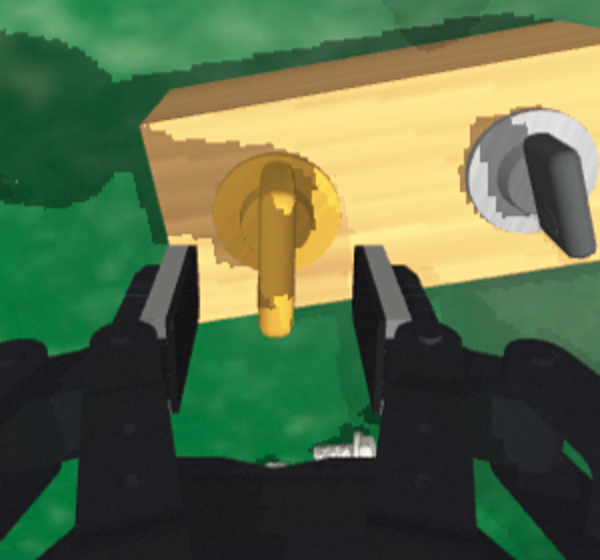

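```bash
python3 - <<'E'
from h import *
d=load('w2')
for P in ([.5052,-.1971,.0762],[.5052,-.1971,.0949],[.5052,-.1971,.102],[.516,-.1986,.0762],[.4943,-.1956,.0762]): print((proj(d,P)[0]-[180,120])*2)
def A(x,y,z): return ray(d,x/2+180,y/2+120,z)
p,q=A(278,168,.102),A(276,327,.102); print(p,q,(p+q)/2)
print(A(276,212,.064))
E
```

```text
[276.54519413 222.75565198]
[276.7913149  249.55712237]
[276.89883579 261.26567539]
[276.58807961 254.67153716]
[276.45516304 189.40737514]
[ 0.4790485  -0.19315473  0.102     ] [ 0.52528517 -0.20016473  0.102     ] [ 0.50216683 -0.19665973  0.102     ]
[ 0.50663775 -0.19743747  0.064     ]
```

Call:
send_rows(
  plan=[
    [0,0,0,0,0,0],
    [0,0,0,0,0,0],
    [0,0,0,0,0,0],
    [0,0,0,0,0,0],
    [0,0,0,0,0,0],
    [0,0,0,0,0,0],
    [0,0,0,0,0,0],
    [0,0,0,0,0,0],
    [0,0,0,0,0,0],
    [0,0,0,0,0,0],
  ],
  claw=0,
  newtons=80,
)

```text
clock: 5.25
tcp_pos: [0.505, -0.197, 0.076]
orientation: [0.705, 0.049, 0.705, -0.049]
wrist_force: [-0.5, -0.2, -0.4]
finger_gap: 0.0003
```

```bash
python3 - <<'E'
from h import *
rep()
E
```

```text
t 5.25 p [ 0.505 -0.197  0.076] tool y yaw 82.02270002842502 xz -0.9999999903097243 F [-0.47 -0.21 -0.41] T [-0.036  0.031 -0.028] gap 0.00034913828078857244 q [-0.52   0.32  -0.261  0.99  -0.    -0.381]
```

```bash
python3 - <<'E'
from h import *
d=cam('wrist','w3');rep()
cv2.imwrite('pics/w3c.png',cv2.resize(d['frame'][120:400,180:480],None,fx=2,fy=2))
d=cam('top','t3');cv2.imwrite('pics/t3c.png',cv2.resize(d['frame'][150:290,300:460],None,fx=4,fy=4))
E
```

```text
t 5.3 p [ 0.505 -0.197  0.076] tool y yaw 82.02217416692778 xz -0.9999999952619536 F [ 0.05 -0.09 -0.27] T [-0.004 -0.003  0.032] gap 7.738280162190351e-05 q [-0.52   0.32  -0.261  0.99  -0.    -0.381]
```

View pics/w3c.png

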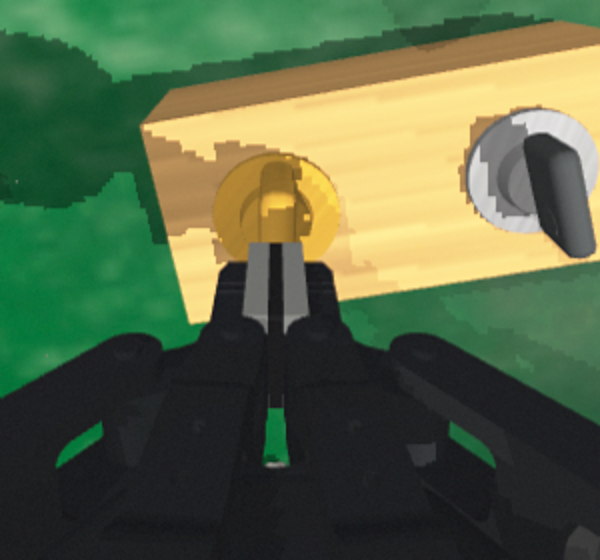

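View pics/t3c.png

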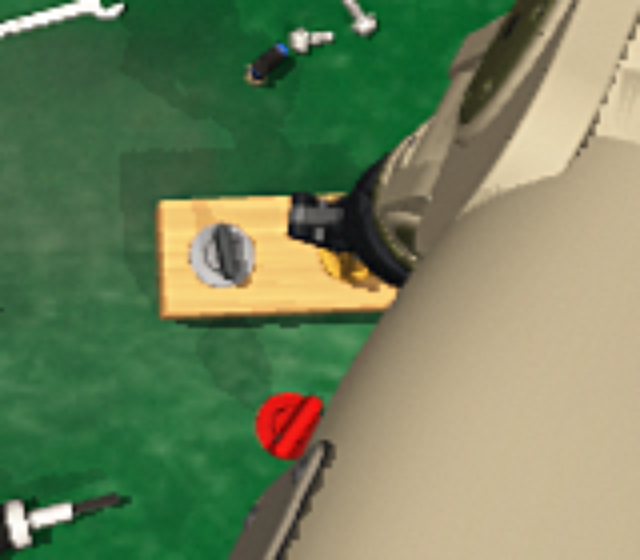

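```bash
python3 - <<'E'
from h import *
d=load('t3'); print(ray(d,380,204,.08),ray(d,380,204,.1),ray(d,380,204,.13),'tcp px',proj(d,[.505,-.197,.076]),proj(d,[.505,-.197,.10]),proj(d,[.505,-.197,.13]))
for s,c,p in(('w1',[0,0],[.5036,-.1974,.2209]),('w3',[0,0],[.505,-.197,.076])):
    d=load(s);R=cv2.Rodrigues(d['rvec'])[0];print(s,proj(d,p),-R.T@d['tvec']-p,R.T[:,2])
cv2.imwrite('pics/t3d.png',cv2.resize(load('t3')['frame'][180:240,340:420],None,fx=9,fy=9,interpolation=cv2.INTER_CUBIC))
d=cam('scene','s3');cv2.imwrite('pics/s3c.png',cv2.resize(d['frame'][180:300,290:450],None,fx=5,fy=5,interpolation=cv2.INTER_CUBIC)); print(proj(d,[[.505,-.197,.076],[.505,-.197,.1],[.505,-.197,.06]]))
E
```

```text
[ 0.52367509 -0.17504506  0.08      ] [ 0.52126717 -0.17145963  0.1       ] [ 0.51765528 -0.16608148  0.13      ] tcp px [[388.53203694 211.49201536]] [[390.46736696 210.53191663]] [[393.03442032 209.25842599]]
w1 [[318.38780573 230.96079544]] [-0.07484003  0.00875308  0.17367765] [ 0.29681292 -0.03686314 -0.95422387]
w3 [[318.37689817 230.91331558]] [-0.07471365  0.00975718  0.17366065] [ 0.29646295 -0.04086496 -0.95416968]
[[363.30743173 238.69197523]
 [363.91240701 233.01571871]
 [362.91192007 242.40291315]]
```

View pics/t3d.png

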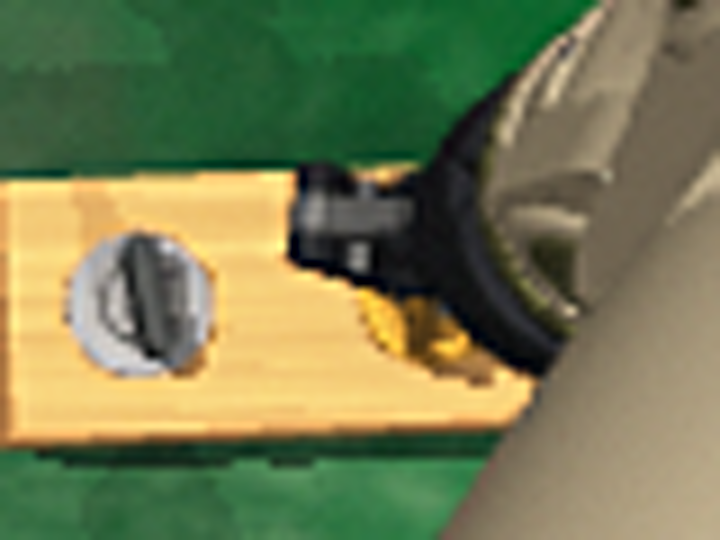

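View pics/s3c.png

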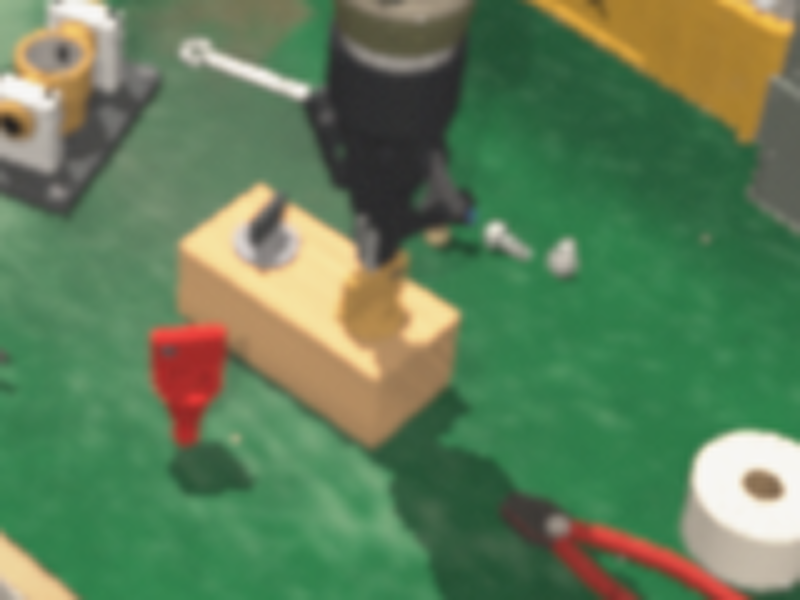

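View pics/w3.png

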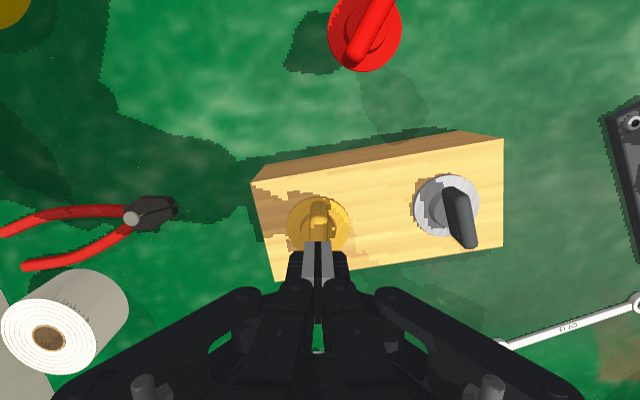

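```bash
python3 - <<'E'
from h import *
d=load('s3');f=d['frame']
P=proj(d,[[.527,-.200,.102],[.483,-.194,.102],[.527,-.200,.07],[.483,-.194,.07]]);print((P-[335,210])*9)
g=cv2.resize(f[210:270,335:415],None,fx=9,fy=9,interpolation=cv2.INTER_CUBIC)
cv2.imwrite('pics/s3d.png',cv2.convertScaleAbs(g,alpha=1.6,beta=20))
w=load('w3')
for dz in(.0,.012,.019,.025,.03): 
  for dx in (0,.01,.02,.03):
    a=proj(d,[.494+dx,-.1955,.076+dz])[0]; b=proj(w,[.494+dx,-.1955,.076+dz])[0]; print(dz,dx,np.round((a-[335,210])*9),np.round(b))
cv2.imwrite('pics/w3d.png',cv2.convertScaleAbs(cv2.resize(w['frame'][190:310,260:380],None,fx=5,fy=5,interpolation=cv2.INTER_CUBIC),alpha=1.8,beta=25))
E
```

```text
[[312.51250491 174.59716498]
 [208.0618634  231.48034972]
 [304.51819193 242.52809711]
 [201.58777791 299.51056544]]
0.0 0 [229. 273.] [318. 214.]
0.0 0.01 [249. 257.] [321. 229.]
0.0 0.02 [270. 242.] [323. 244.]
0.0 0.03 [290. 227.] [325. 258.]
0.012 0 [231. 247.] [318. 221.]
0.012 0.01 [252. 232.] [321. 237.]
0.012 0.02 [272. 217.] [323. 253.]
0.012 0.03 [293. 202.] [325. 267.]
0.019 0 [233. 232.] [318. 226.]
0.019 0.01 [254. 217.] [321. 243.]
0.019 0.02 [274. 202.] [323. 258.]
0.019 0.03 [294. 187.] [326. 274.]
0.025 0 [234. 219.] [318. 230.]
0.025 0.01 [255. 204.] [321. 247.]
0.025 0.02 [275. 189.] [324. 264.]
0.025 0.03 [296. 174.] [326. 279.]
0.03 0 [235. 208.] [319. 234.]
0.03 0.01 [256. 193.] [321. 252.]
0.03 0.02 [277. 178.] [324. 268.]
0.03 0.03 [297. 163.] [326. 285.]
```

View pics/s3d.png

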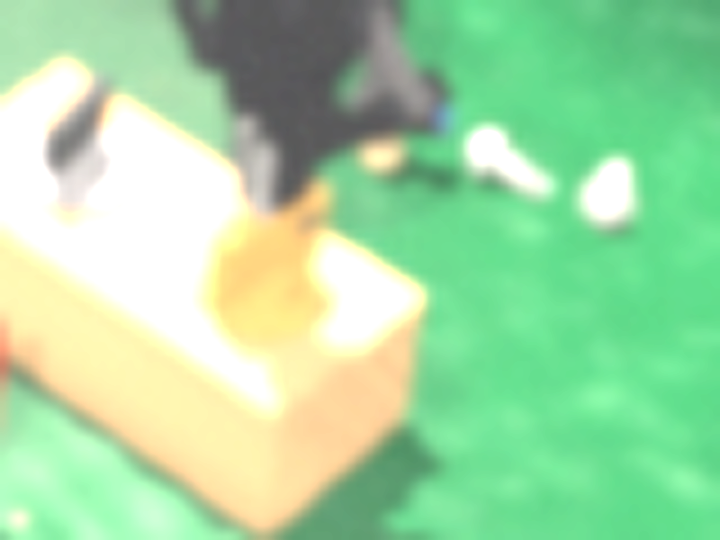

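View pics/w3d.png

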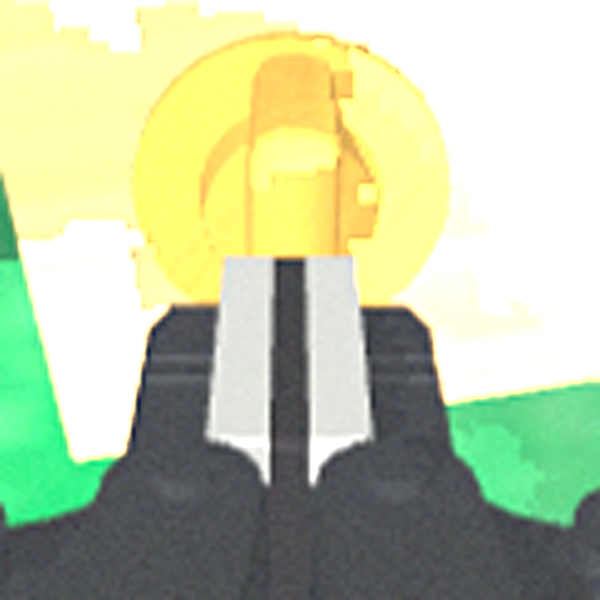

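Call:
send_rows(
  plan=[
    [0,0,0,0,0,0],
    [0,0,0,0,0,0],
    [0,0,0,0,0,0],
    [0,0,0,0,0,0],
    [3,0,0,0,0,0],
    [8,0,0,0,0,0],
    [13,0,0,0,0,0],
    [18,0,0,0,0,0],
    [21,0,0,0,0,0],
    [22,0,0,0,0,0],
  ],
  claw=36,
)

```text
clock: 6.65
tcp_pos: [0.5049, -0.1969, 0.0537]
orientation: [0.705, 0.049, 0.706, -0.049]
wrist_force: [0.1, 0.1, 0.9]
finger_gap: 0.036
```

```bash
python3 - <<'E'
from h import *
d=cam('wrist','w4');rep()
cv2.imwrite('pics/w4c.png',cv2.resize(d['frame'][120:320,200:440],None,fx=3,fy=3))
d=cam('scene','s4');cv2.imwrite('pics/s4d.png',cv2.resize(d['frame'][210:270,335:415],None,fx=9,fy=9,interpolation=cv2.INTER_CUBIC))
E
```

```text
t 6.7 p [ 0.5049 -0.197   0.0537] tool y yaw 82.02247051668179 xz -0.9999999657652386 F [ 0.3  -0.13 -0.05] T [-0.004  0.006 -0.009] gap 0.03586575415876718 q [-0.52   0.34  -0.292  0.939 -0.    -0.381]
```

View pics/w4c.png

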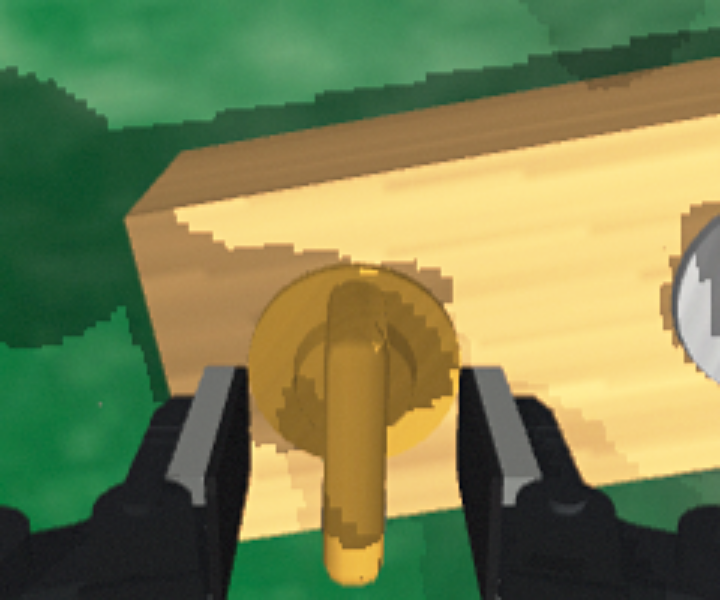

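View pics/s4d.png

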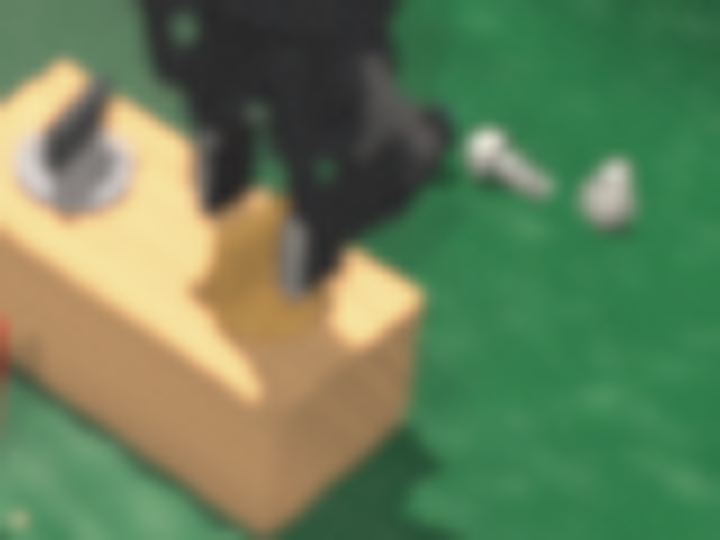

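Call:
send_rows(
  plan=[
    [0,0,0,0,0,0],
    [0,0,0,0,0,0],
    [0,0,0,0,0,0],
    [0,0,0,0,0,0],
    [0,0,0,0,0,0],
    [0,0,0,0,0,0],
    [0,0,0,0,0,0],
    [0,0,0,0,0,0],
    [0,0,0,0,0,0],
    [0,0,0,0,0,0],
  ],
  claw=0,
  newtons=80,
)

```text
clock: 8.0
tcp_pos: [0.5053, -0.1971, 0.0544]
orientation: [0.706, 0.049, 0.705, -0.049]
wrist_force: [-1.1, 0.7, 5.1]
finger_gap: 0.0082
```

```bash
python3 - <<'E'
from h import *
d=cam('wrist','w5');rep()
cv2.imwrite('pics/w5c.png',cv2.resize(d['frame'][120:320,200:440],None,fx=3,fy=3))
d=cam('scene','s5');cv2.imwrite('pics/s5d.png',cv2.resize(d['frame'][210:270,335:415],None,fx=9,fy=9,interpolation=cv2.INTER_CUBIC))
E
```

```text
t 8.05 p [ 0.5053 -0.1971  0.0544] tool y yaw 82.02576456350894 xz -0.9999997701655382 F [-1.09  2.42  5.39] T [ 0.211  0.142 -0.006] gap 0.00808789756644175 q [-0.52   0.339 -0.292  0.939  0.    -0.381]
```

View pics/w5c.png

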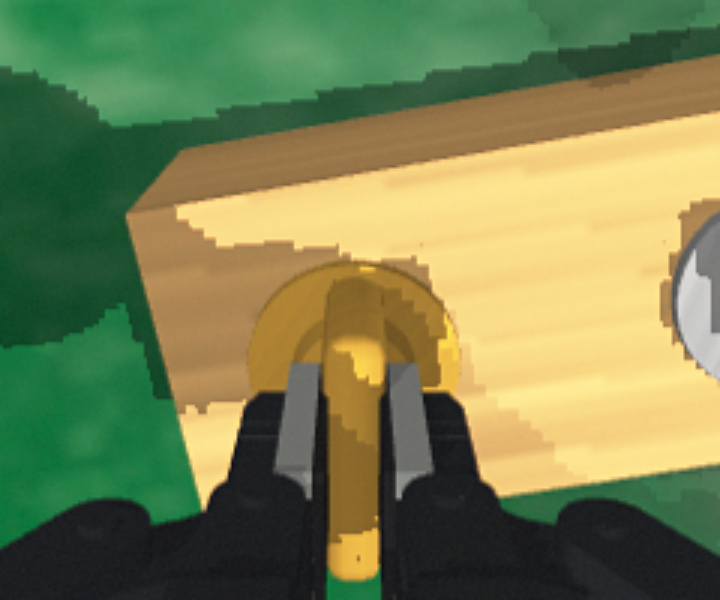

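View pics/s5d.png

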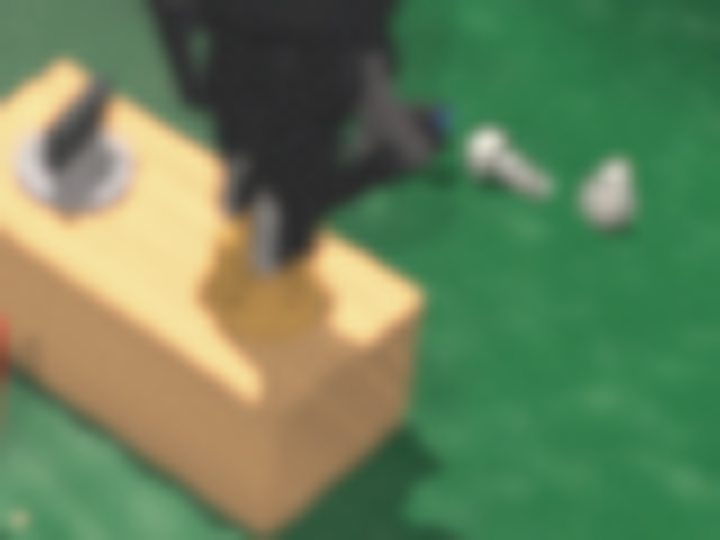

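Call:
send_rows(
  plan=[
    [-3,0,0,0,0,0],
    [-10,0,0,0,0,0],
    [-20,0,0,0,0,0],
    [-35,0,0,0,0,0],
    [-55,0,0,0,0,0],
    [-75,0,0,0,0,0],
    [-93,0,0,0,0,0],
    [-106,0,0,0,0,0],
    [-113,0,0,0,0,0],
    [-115,0,0,0,0,0],
  ],
)

```text
clock: 9.35
tcp_pos: [0.5051, -0.1971, 0.1693]
orientation: [0.706, 0.049, 0.705, -0.049]
wrist_force: [-0.4, 0.4, -2.6]
finger_gap: 0.0079
```

```bash
python3 - <<'E'
from h import *
d=cam('wrist','w6');rep()
cv2.imwrite('pics/w6c.png',cv2.resize(d['frame'][120:320,200:440],None,fx=3,fy=3))
go([.5245,.1041,.1694],110.8)
E
```

```text
t 9.4 p [ 0.505  -0.197   0.1691] tool y yaw 82.02510827528256 xz -0.9999999958428911 F [ 0.13  0.04 -1.9 ] T [ 0.003 -0.038  0.   ] gap 0.00827485943920834 q [-0.52   0.261 -0.104  1.206 -0.    -0.381]
shift mm [-3.000e-01  3.009e+02 -2.240e+01] rot deg [-2.877e+01  0.000e+00  1.000e-02] now [ 0.505  -0.197   0.1691]
```

View pics/w6c.png

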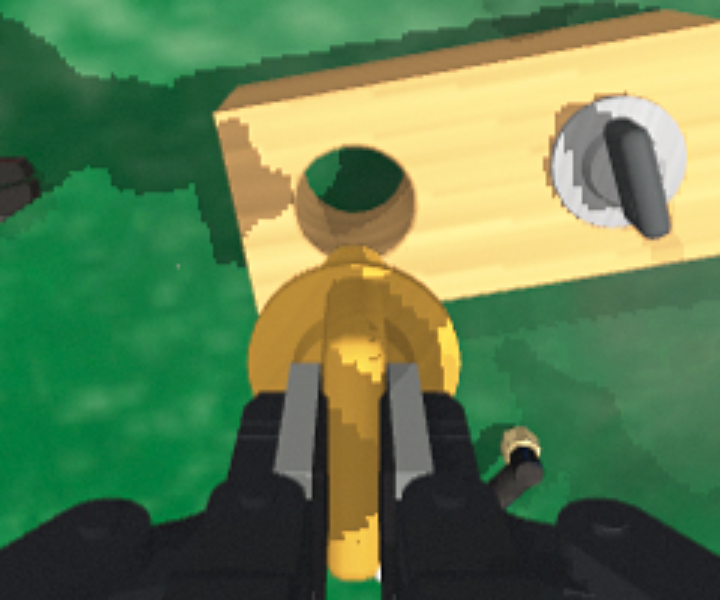

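Call:
send_rows(
  plan=[
    [0,8,-0.6,-1,0,0],
    [0,28,-2,-3,0,0],
    [0,62,-4.6,-6,0,0],
    [0,103,-7.7,-10,0,0],
    [0,145,-10.8,-14,0,0],
    [0,187,-14,-18,0,0],
    [0,229,-17,-22,0,0],
    [0,265,-19.8,-25.5,0,0],
    [0,291,-21.7,-28,0,0],
    [0,301,-22.4,-28.8,0,0],
  ],
)

```text
clock: 10.65
tcp_pos: [0.5236, 0.1066, 0.1687]
orientation: [0.695, -0.129, 0.695, 0.129]
wrist_force: [0.4, -0.4, -2.8]
finger_gap: 0.0079
```

```bash
python3 - <<'E'
from h import *
d=cam('wrist','w7');rep()
t=cam('top','t7'); cv2.imwrite('pics/t7c.png',cv2.resize(t['frame'][150:270,220:340],None,fx=5,fy=5,interpolation=cv2.INTER_CUBIC))
E
```

```text
t 10.7 p [0.5239 0.1067 0.1687] tool y yaw 111.05616273205382 xz -0.9999996040667471 F [-1.12  1.64 -2.11] T [ 0.069 -0.027 -0.023] gap 0.008016952586232156 q [ 5.000e-02  2.470e-01 -1.230e-01  1.201e+00  1.000e-03 -3.170e-01]
```

View pics/w7.png

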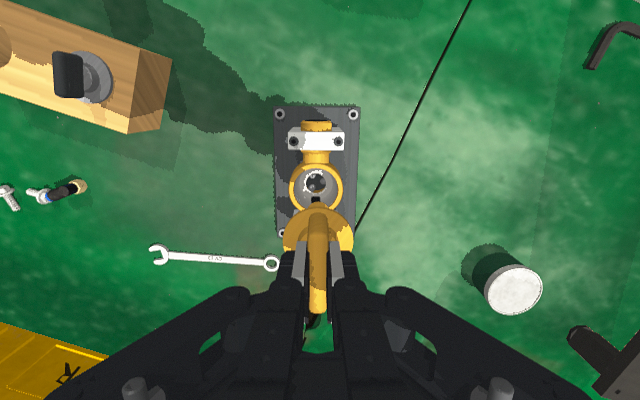

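View pics/t7c.png

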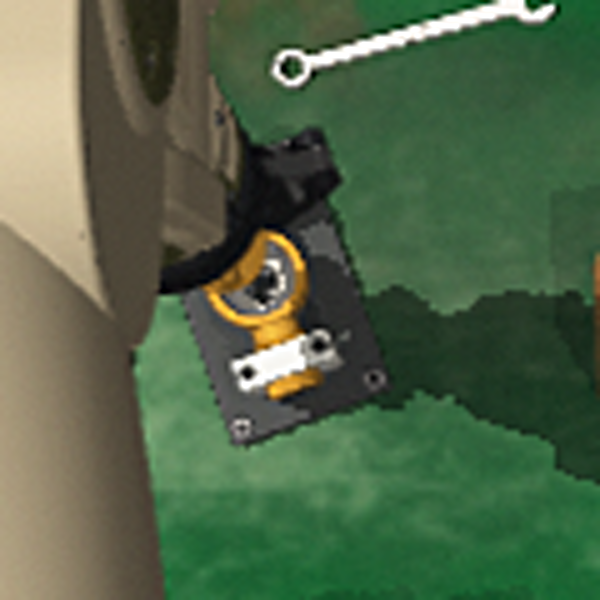

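```bash
python3 - <<'E'
from h import *
d=cam('wrist','w8');rep()
cv2.imwrite('pics/w8c.png',cv2.resize(d['frame'][90:270,250:390],None,fx=4,fy=4,interpolation=cv2.INTER_CUBIC))
E
```

```text
t 10.8 p [0.5242 0.1046 0.1688] tool y yaw 110.88346972688038 xz -0.9999997653356296 F [-0.62  0.03 -2.02] T [-0.001  0.059 -0.003] gap 0.007863230174593802 q [ 0.047  0.247 -0.123  1.201 -0.    -0.318]
```

View pics/w8c.png

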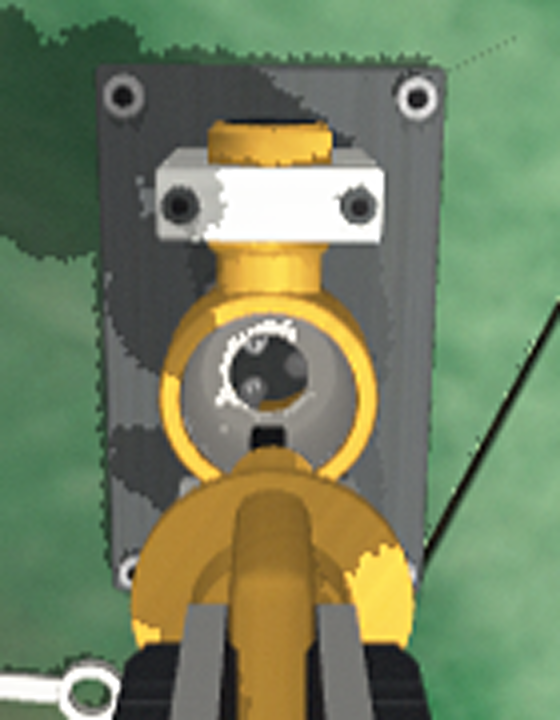

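```bash
python3 - <<'E'
from h import *
from scipy.optimize import least_squares
d=load('w8'); th=np.linspace(0,2*np.pi,360)
def px(P): return (proj(d,P)-[250,90]+.5)*4-.5
def fit(r,z,ext,x0):
    def f(v):
        P=px(np.c_[v[0]+r*np.cos(th),v[1]+r*np.sin(th),0*th+z]); return [P[:,0].min()-ext[0],P[:,0].max()-ext[1],P[:,1].min()-ext[2]]
    s=least_squares(f,x0); print(s.x,s.fun)
    return s.x
def fit2(r,zs,ext,x0):
    def f(v):
        P=np.vstack([px(np.c_[v[0]+r*np.cos(th),v[1]+r*np.sin(th),0*th+z]) for z in zs]); return [P[:,0].min()-ext[0],P[:,0].max()-ext[1],P[:,1].min()-ext[2]]
    s=least_squares(f,x0); print(s.x,s.fun); return s.x
a=fit(.026,.0675,(160,377,293),[.5245,.104])
b=fit2(.021,[.1744,.1784],(131,414,469),[.5245,.104])
print(b-a, 'lat',np.dot(b-a,[np.cos(np.radians(110.9)),np.sin(np.radians(110.9))]),'along',np.dot(b-a,[np.cos(np.radians(20.9)),np.sin(np.radians(20.9))]))
def A(x,y,z): return ray(d,(x+.5)/4-.5+250,(y+.5)/4-.5+90,z)
p,q=A(155,242,.072),A(384,242,.072); print('clamp edge yaw',np.degrees(np.arctan2(*(p-q)[1::-1])),np.linalg.norm(p-q),(p+q)/2)
p,q=A(95,70,.012),A(443,70,.012); print('plate edge',np.degrees(np.arctan2(*(p-q)[1::-1])),np.linalg.norm(p-q))
E
```

```text
[0.52650926 0.1047293 ] [-2.12156736  2.12205819  0.11371012]
[0.52704688 0.10569233] [-0.2686364   0.26871903  0.01958151]
[0.00053762 0.00096303] lat 0.0007078764725947849 along 0.0008458008741614897
clamp edge yaw -69.09328707849143 0.0508715217383089 [0.49062239 0.09128393 0.072     ]
plate edge -69.08532769533096 0.09062788972766951
```

Call:
send_rows(
  plan=[
    [4,0,-0.5,0,0,0],
    [14,0,-0.5,0,0,0],
    [26,0,-0.5,0,0,0],
    [38,0,-0.5,0,0,0],
    [49,0,-0.5,0,0,0],
    [58,0,-0.5,0,0,0],
    [66,0,-0.5,0,0,0],
    [72,0,-0.5,0,0,0],
    [75,0,-0.5,0,0,0],
    [75,0,-0.5,0,0,0],
  ],
)

```text
clock: 12.05
tcp_pos: [0.5241, 0.104, 0.0939]
orientation: [0.695, -0.128, 0.695, 0.128]
wrist_force: [-0.4, -0.3, -2.2]
finger_gap: 0.008
```

```bash
python3 - <<'E'
from h import *
d=cam('wrist','w9');rep()
cv2.imwrite('pics/w9c.png',cv2.resize(d['frame'][140:320,250:390],None,fx=4,fy=4,interpolation=cv2.INTER_CUBIC))
E
```

```text
t 12.1 p [0.5243 0.104  0.0941] tool y yaw 110.82584772017121 xz -0.9999999407265568 F [-0.37  0.34 -3.  ] T [-0.038 -0.027  0.025] gap 0.007913521704424196 q [ 0.046  0.292 -0.253  1.026 -0.    -0.318]
```

View pics/w9c.png

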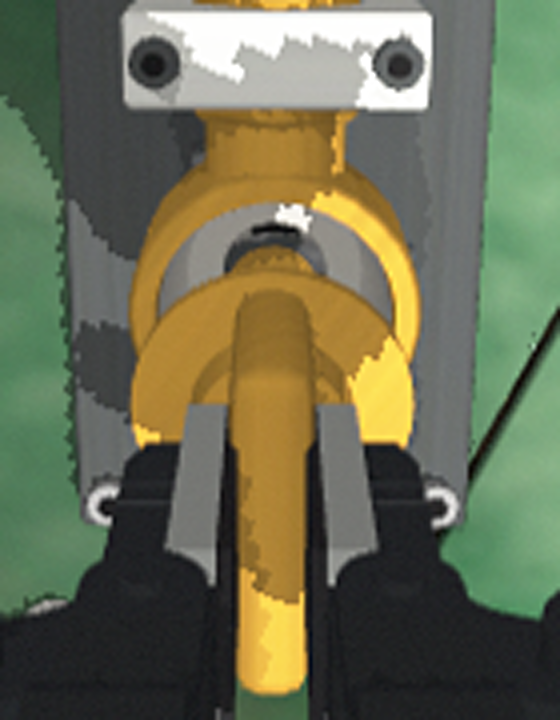

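Call:
send_rows(
  plan=[
    [2,0,0,0,0,0],
    [5,0,0,0,0,0],
    [8,0,0,0,0,0],
    [11,0,0,0,0,0],
    [13,0,0,0,0,0],
    [14,0,0,0,0,0],
    [15,0,0,0,0,0],
    [16,0,0,0,0,0],
    [17,0,0,0,0,0],
    [17,0,0,0,0,0],
  ],
)

```text
clock: 13.35
tcp_pos: [0.524, 0.104, 0.0785]
orientation: [0.696, -0.128, 0.695, 0.128]
wrist_force: [-4.2, -0.9, 9.0]
finger_gap: 0.0076
```

```bash
python3 - <<'E'
from h import *
rep()
E
```

```text
t 13.35 p [0.524  0.104  0.0785] tool y yaw 110.83390058590604 xz -0.9999995876656109 F [-4.24 -0.91  8.97] T [5.600e-02 1.068e+00 1.000e-03] gap 0.007611723650881368 q [ 0.046  0.304 -0.278  0.988 -0.    -0.318]
```

Call:
send_rows(
  plan=[
    [-1,0,-0.3,0,0,0],
    [-1,0,-0.6,0,0,0],
    [-1,0,-0.8,0,0,0],
    [-1,0,-0.8,0,0,0],
    [0,0,-0.8,0,0,0],
    [0,0,-0.8,0,0,0],
    [0,0,-0.8,0,0,0],
    [0,0,-0.8,0,0,0],
    [0,0,-0.8,0,0,0],
    [0,0,-0.8,0,0,0],
  ],
)

```text
clock: 14.6
tcp_pos: [0.5239, 0.1039, 0.0782]
orientation: [0.696, -0.128, 0.695, 0.128]
wrist_force: [-3.9, 0.9, 9.5]
finger_gap: 0.0077
```

```bash
python3 - <<'E'
from h import *
rep()
E
```

```text
t 14.6 p [0.5239 0.1039 0.0782] tool y yaw 110.83490021914606 xz -0.9999988302147433 F [-3.88  0.87  9.52] T [0.156 0.868 0.03 ] gap 0.007661284885103694 q [ 0.045  0.303 -0.28   0.987  0.    -0.318]
```

Call:
send_rows(
  plan=[
    [0.2,0,0,0,0,0],
    [0.4,0,0,0,0,0],
    [0.6,0,0,0,0,0],
    [0.8,0,0,0,0,0],
    [1,0,0,0,0,0],
    [1.2,0,0,0,0,0],
    [1.4,0,0,0,0,0],
    [1.6,0,0,0,0,0],
    [1.6,0,0,0,0,0],
    [1.6,0,0,0,0,0],
  ],
)

```text
clock: 15.85
tcp_pos: [0.5235, 0.1038, 0.077]
orientation: [0.696, -0.128, 0.695, 0.128]
wrist_force: [-6.0, -0.4, 12.6]
finger_gap: 0.0077
```

```bash
python3 - <<'E'
from h import *
rep()
E
```

```text
t 15.85 p [0.5235 0.1038 0.077 ] tool y yaw 110.83088176198886 xz -0.9999992807507719 F [-5.98 -0.37 12.61] T [0.118 1.266 0.009] gap 0.00767486496782867 q [ 0.045  0.304 -0.282  0.984 -0.    -0.318]
```

Call:
send_rows(
  plan=[
    [-2,0,-0.5,0,0,0],
    [-4,0,-1,0,0,0],
    [-4,0,-1.5,0,0,0],
    [-4,0,-1.5,0,0,0],
    [-3,0,-1.5,0,0,0],
    [-2.5,0,-1.5,0,0,0],
    [-2,0,-1.5,0,0,0],
    [-1.5,0,-1.5,0,0,0],
    [-1.5,0,-1.5,0,0,0],
    [-1.5,0,-1.5,0,0,0],
  ],
)

```text
clock: 17.1
tcp_pos: [0.5228, 0.1031, 0.0772]
orientation: [0.696, -0.128, 0.695, 0.128]
wrist_force: [2.0, 2.2, 5.4]
finger_gap: 0.0076
```

```bash
python3 - <<'E'
from h import *
rep()
E
```

```text
t 17.1 p [0.5228 0.1031 0.0772] tool y yaw 110.81950463531707 xz -0.9999986692149596 F [2.03 2.15 5.37] T [ 0.615 -0.73   0.016] gap 0.007569503281616546 q [ 0.044  0.302 -0.284  0.983 -0.    -0.319]
```

Call:
send_rows(
  plan=[
    [0.5,0.3,0.4,0,0,0],
    [1,0.3,0.4,0,0,0],
    [1.5,0.3,0.4,0,0,0],
    [2,0.3,0.4,0,0,0],
    [2.5,0.3,0.4,0,0,0],
    [2.8,0.3,0.4,0,0,0],
    [3,0.3,0.4,0,0,0],
    [3,0.3,0.4,0,0,0],
    [3,0.3,0.4,0,0,0],
    [3,0.3,0.4,0,0,0],
  ],
)

```text
clock: 18.35
tcp_pos: [0.522, 0.1035, 0.0747]
orientation: [0.696, -0.128, 0.695, 0.128]
wrist_force: [-1.8, 1.5, 10.5]
finger_gap: 0.0079
```

```bash
python3 - <<'E'
from h import *
rep()
E
```

```text
t 18.35 p [0.522  0.1035 0.0747] tool y yaw 110.81458884768568 xz -0.9999999717901772 F [-1.84  1.47 10.51] T [ 0.636  0.067 -0.02 ] gap 0.007868390261015006 q [ 0.045  0.304 -0.288  0.979 -0.    -0.318]
```

Call:
send_rows(
  plan=[
    [0.3,0,0,0,0,0],
    [0.6,0,0,0,0,0],
    [0.9,0,0,0,0,0],
    [1.2,0,0,0,0,0],
    [1.5,0,0,0,0,0],
    [1.8,0,0,0,0,0],
    [2,0,0,0,0,0],
    [2,0,0,0,0,0],
    [2,0,0,0,0,0],
    [2,0,0,0,0,0],
  ],
)

```text
clock: 19.6
tcp_pos: [0.5222, 0.1035, 0.0743]
orientation: [0.696, -0.128, 0.695, 0.128]
wrist_force: [-5.9, 1.2, 21.5]
finger_gap: 0.0078
```

```bash
python3 - <<'E'
from h import *
d=cam('wrist','w10');rep()
cv2.imwrite('pics/w10c.png',cv2.resize(d['frame'][140:320,250:390],None,fx=4,fy=4,interpolation=cv2.INTER_CUBIC))
E
```

```text
t 19.65 p [0.5222 0.1035 0.0743] tool y yaw 110.821928320399 xz -0.999999081983048 F [-5.51  0.22 21.25] T [ 0.459  0.939 -0.006] gap 0.007861674654265634 q [ 0.045  0.304 -0.289  0.977 -0.    -0.318]
```

View pics/w10c.png

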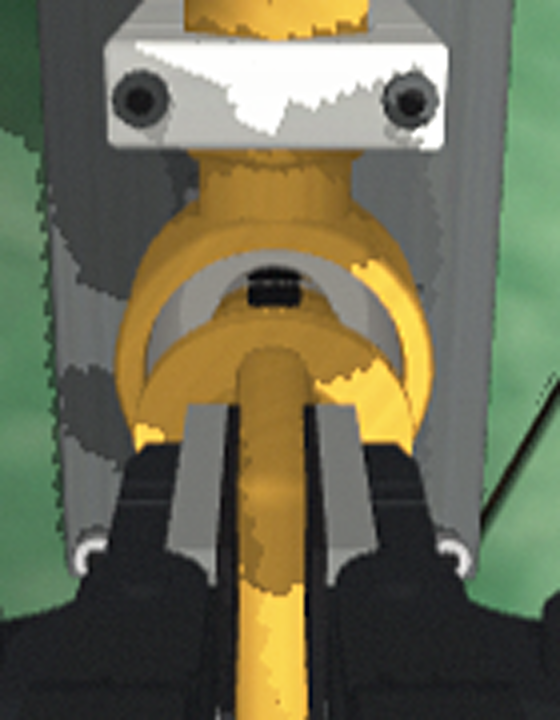

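Call:
send_rows(
  plan=[
    [-1,0,0,0,0,0],
    [-2,0,0,0,0,0],
    [-2.5,0,0,0,0,0],
    [-2.5,0,0,0,0,0],
    [-2.5,0,0,0,0,0],
    [-2.5,0,0,0,0,0],
    [-2.5,0,0,0,0,0],
    [-2.5,0,0,0,0,0],
    [-2.5,0,0,0,0,0],
    [-2.5,0,0,0,0,0],
  ],
)

```text
clock: 20.9
tcp_pos: [0.5219, 0.1035, 0.0744]
orientation: [0.695, -0.128, 0.696, 0.128]
wrist_force: [-0.6, 1.0, 6.6]
finger_gap: 0.0078
```

```bash
python3 - <<'E'
from h import *
d=cam('wrist','w11');rep()
g=d['frame'][150:270,255:385]
cv2.imwrite('pics/w11c.png',cv2.resize(g,None,fx=5,fy=5,interpolation=cv2.INTER_CUBIC))
d=cam('scene','s11');cv2.imwrite('pics/s11c.png',cv2.resize(d['frame'][150:230,260:350],None,fx=7,fy=7,interpolation=cv2.INTER_CUBIC))
E
```

```text
t 20.95 p [0.5219 0.1035 0.0744] tool y yaw 110.81618950301306 xz -0.9999997827581233 F [-0.72  0.68  6.98] T [ 0.602 -0.202  0.033] gap 0.007590416569636544 q [ 0.045  0.305 -0.288  0.979 -0.    -0.318]
```

View pics/w11c.png

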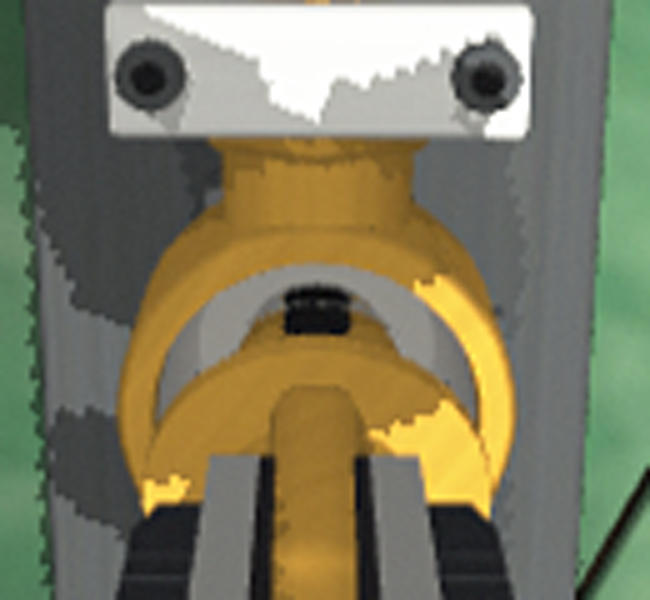

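View pics/s11c.png

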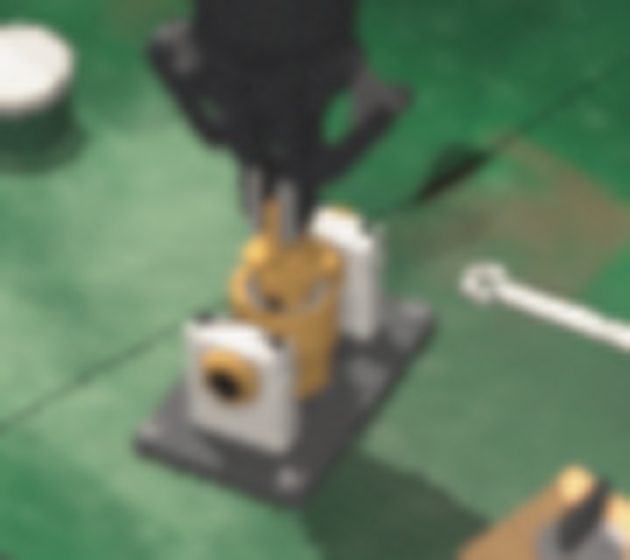

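```bash
cat > ov.py <<'E'
from h import *
def ov(name,out,u0,v0,w,h,s,plug,tip,cock,tilt=(0,0)):
    d=load(name);f=cv2.resize(d['frame'][v0:v0+h,u0:u0+w],None,fx=s,fy=s,interpolation=cv2.INTER_CUBIC)
    th=np.linspace(0,2*np.pi,200)
    def circ(x,y,r,z,c,tl=None):
        P=np.c_[r*np.cos(th),r*np.sin(th),0*th+z]
        if tl is not None: P=Rn.from_rotvec([tl[0],tl[1],0]).apply(P-[0,0,.08])+[0,0,.08]+[0,0,tip]
        P=P+[x,y,0]; q=(proj(d,P)-[u0,v0]+.5)*s-.5
        cv2.polylines(f,[np.round(q).astype(int)],True,c,1)
    circ(*cock,.026,.0675,(255,0,0)); 
    for r,z in((.021,.054),(.021,.058),(.012,.066),(.0171,.054),(.010,.022)): circ(*plug,r,z,(255,0,255),tilt)
    cv2.imwrite('pics/'+out+'.png',f)
E
python3 - <<'E'
from ov import *
ov('w11','o1',255,150,130,120,5,(.5245,.1041),.026,(.5265,.1047))
ov('w9','o2',255,150,130,120,5,(.5268,.1052),.0457,(.5265,.1047))
E
```

```text
(no output)
```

View pics/o1.png

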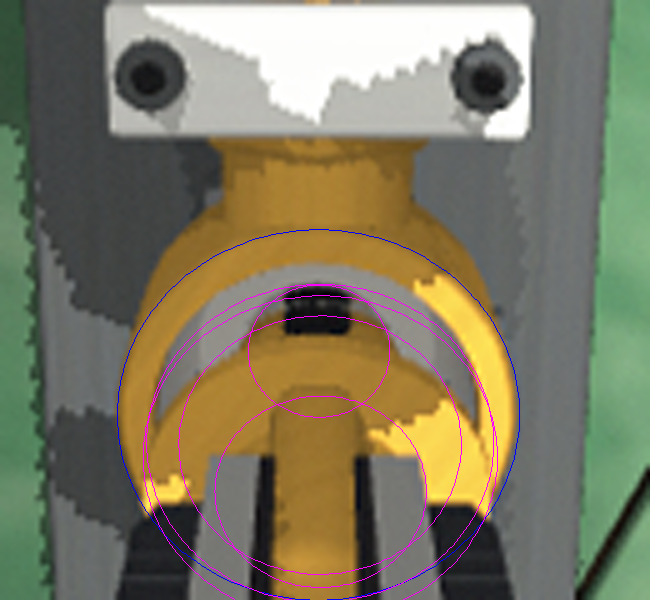

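View pics/o2.png

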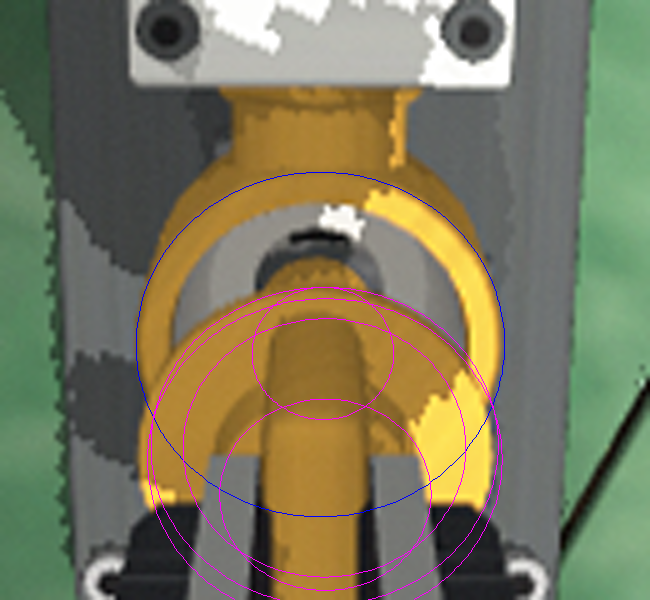

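```bash
python3 - <<'E'
from h import *
a,b=load('w9')['frame'],load('w11')['frame']
g=[cv2.convertScaleAbs(cv2.resize(f[195:325,275:365],None,fx=4.4,fy=4.4,interpolation=cv2.INTER_CUBIC),alpha=1.5,beta=15) for f in(a,b)]
cv2.imwrite('pics/cmp.png',np.hstack(g))
E
```

```text
(no output)
```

View pics/cmp.png

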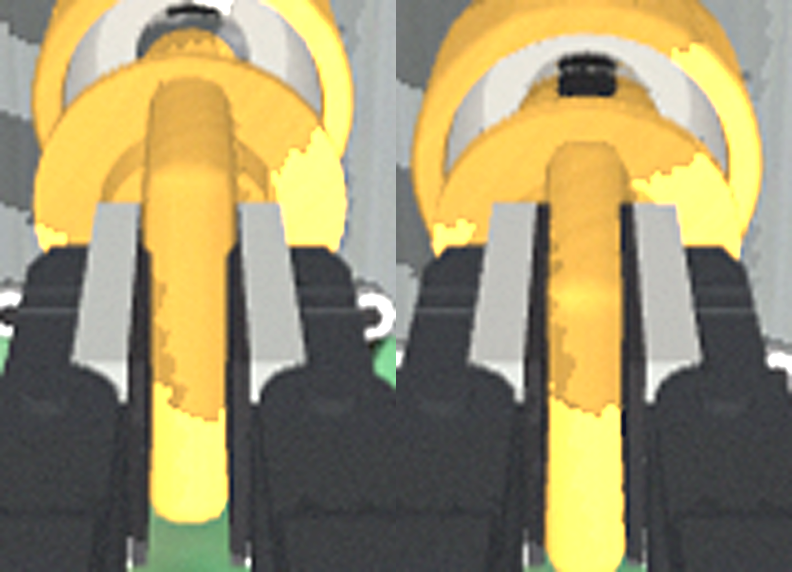

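```bash
python3 - <<'E'
from h import *
d=load('w9');p=np.array([.5243,.104,.0941]);print(d['mtx'][0,0])
y=np.array([np.cos(np.radians(110.83)),np.sin(np.radians(110.83)),0]);z=np.array([np.sin(np.radians(110.83)),-np.cos(np.radians(110.83)),0])
for dz in(0,.01,.02,.03):
  for dx in(-.011,0,.011):
    q=proj(d,[p+[0,0,dz]+z*dx,p+[0,0,dz]+z*dx+.01*y]);print(dz,dx,np.round(q[0],1),round(np.linalg.norm(q[1]-q[0])/10,3))
s=load('s11');print(proj(s,[[.5219,.1035,.0744],[.5219,.1035,.1],[.5219,.1035,.2],[.5219,.1035,.3]]))
E
```

```text
303.69963192945426
0 -0.011 [319.  215.2] 1.642
0 0 [319.  231.9] 1.613
0 0.011 [319.  247.9] 1.585
0.01 -0.011 [319.1 221.3] 1.731
0.01 0 [319.1 238.7] 1.699
0.01 0.011 [319.1 255.5] 1.668
0.02 -0.011 [319.2 228.1] 1.83
0.02 0 [319.2 246.3] 1.795
0.02 0.011 [319.2 263.9] 1.761
0.03 -0.011 [319.3 235.7] 1.942
0.03 0 [319.3 254.9] 1.902
0.03 0.011 [319.3 273.3] 1.864
[[299.55303893 188.86984639]
 [299.41087981 182.92793156]
 [298.82357732 158.38007697]
 [298.17980441 131.47189201]]
```

View pics/s11.png

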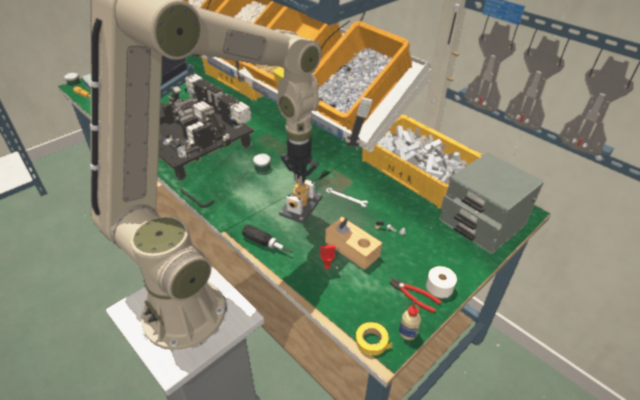

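Call:
send_rows(
  plan=[
    [-0.5,0,0,0,0,0],
    [-1,0,0,0,0,0],
    [-1,0,0,0,0,0],
    [-1,0,0,0,0,0],
    [-1,0,0,0,0,0],
    [-1,0,0,0,0,0],
    [-1,0,0,0,0,0],
    [-1,0,0,0,0,0],
    [-1,0,0,0,0,0],
    [-1,0,0,0,0,0],
  ],
  claw=30,
)

```text
clock: 22.25
tcp_pos: [0.5223, 0.1036, 0.0754]
orientation: [0.695, -0.128, 0.695, 0.128]
wrist_force: [1.0, -0.7, 0.1]
finger_gap: 0.0298
```

```bash
python3 - <<'E'
from h import *
d=cam('wrist','w12');rep()
cv2.imwrite('pics/w12c.png',cv2.resize(d['frame'][150:310,240:400],None,fx=4.5,fy=4.5,interpolation=cv2.INTER_CUBIC)[:720,:720][:600] if 0 else cv2.resize(d['frame'][150:310,240:400],None,fx=3.7,fy=3.7,interpolation=cv2.INTER_CUBIC))
E
```

```text
t 22.3 p [0.5222 0.1036 0.0754] tool y yaw 110.82430597229046 xz -0.9999999951070866 F [-0.57  0.78  0.13] T [ 0.03  -0.016  0.031] gap 0.029988719853827155 q [ 0.045  0.304 -0.286  0.981 -0.    -0.318]
```

View pics/w12c.png

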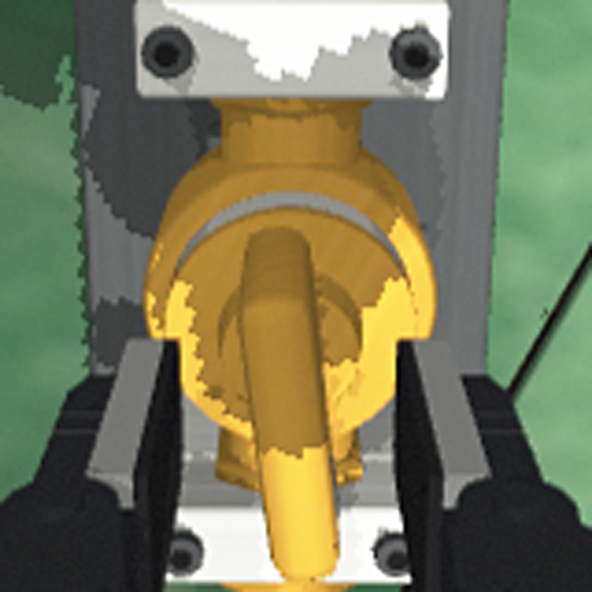

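```bash
python3 - <<'E'
from ov import *
ov('w12','o3',240,150,160,160,3.7,(.5265,.1047),.030,(.5265,.1047))
E
```

```text
(no output)
```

View pics/o3.png

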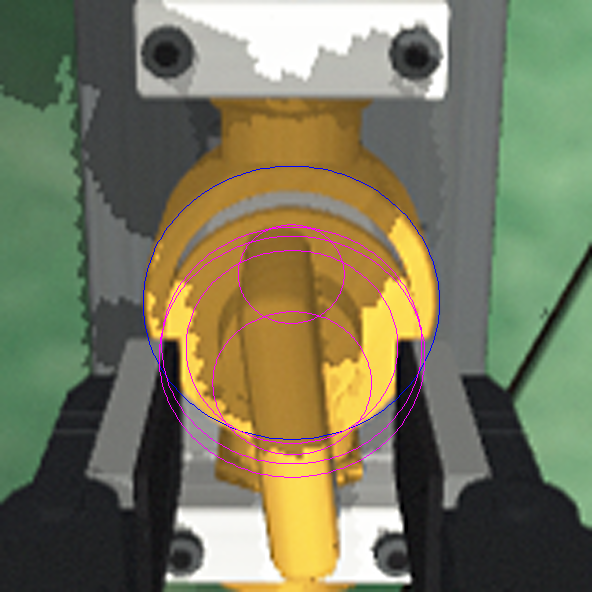

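```bash
python3 - <<'E'
from ov import *
for i,t in enumerate((.014,.018,.022)): ov('w12','o4%d'%i,240,150,160,160,3.7,(.5265,.1047),t,(.5265,.1047))
cv2.imwrite('pics/o4.png',np.hstack([cv2.imread('pics/o4%d.png'%i)[100:520,130:450] for i in range(3)])[:, :960][:, :].copy()[:, :800] if 0 else cv2.resize(np.hstack([cv2.imread('pics/o4%d.png'%i)[100:520,130:450] for i in range(3)]),(800,350)))
E
```

```text
(no output)
```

View pics/o4.png

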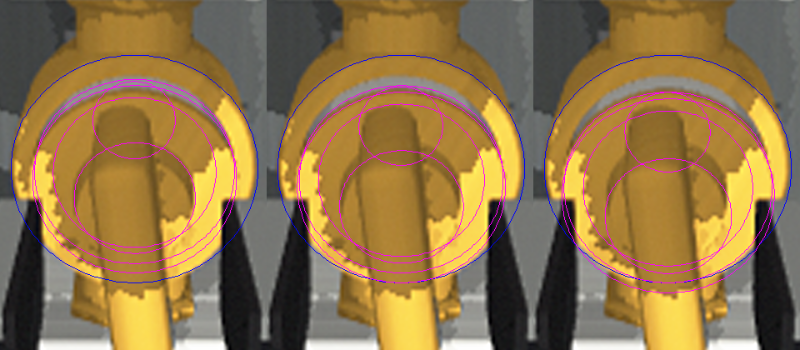

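Call:
send_rows(
  plan=[
    [0,0,1,0,0,0],
    [1,0,2,0,0,0],
    [3,0,2,0,0,0],
    [6,0,2,0,0,0],
    [9,0,2,0,0,0],
    [12,0,2,0,0,0],
    [15,0,2,0,0,0],
    [17,0,2,0,0,0],
    [18,0,2,0,0,0],
    [18,0,2,0,0,0],
  ],
)

```text
clock: 23.55
tcp_pos: [0.5241, 0.1043, 0.0574]
orientation: [0.695, -0.128, 0.695, 0.128]
wrist_force: [-0.3, -0.2, 1.1]
finger_gap: 0.0299
```

```bash
python3 - <<'E'
from h import *
d=cam('wrist','w13');rep()
cv2.imwrite('pics/w13c.png',cv2.resize(d['frame'][150:310,240:400],None,fx=3.7,fy=3.7,interpolation=cv2.INTER_CUBIC))
d=cam('scene','s13');cv2.imwrite('pics/s13c.png',cv2.resize(d['frame'][160:220,265:335],None,fx=9,fy=9,interpolation=cv2.INTER_CUBIC))
E
```

```text
t 23.6 p [0.5242 0.1043 0.0574] tool y yaw 110.82319743901796 xz -0.9999999921260725 F [ 0.26 -0.42 -0.14] T [-0.015  0.049  0.001] gap 0.029434204827438647 q [ 0.046  0.323 -0.307  0.94  -0.    -0.317]
```

View pics/w13c.png

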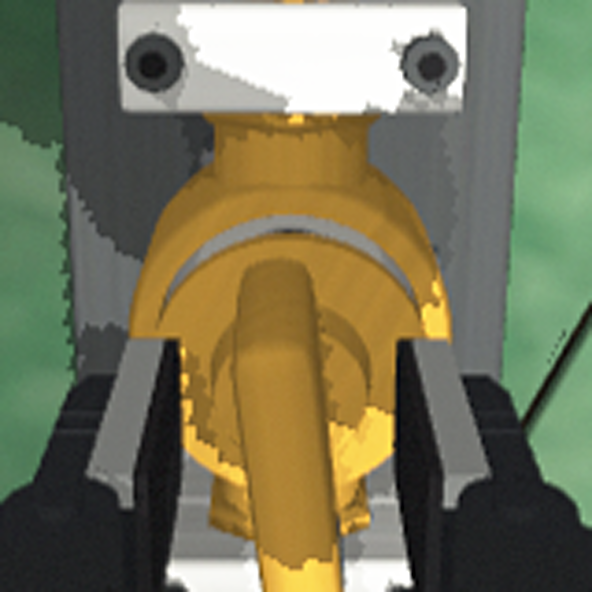

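View pics/s13c.png

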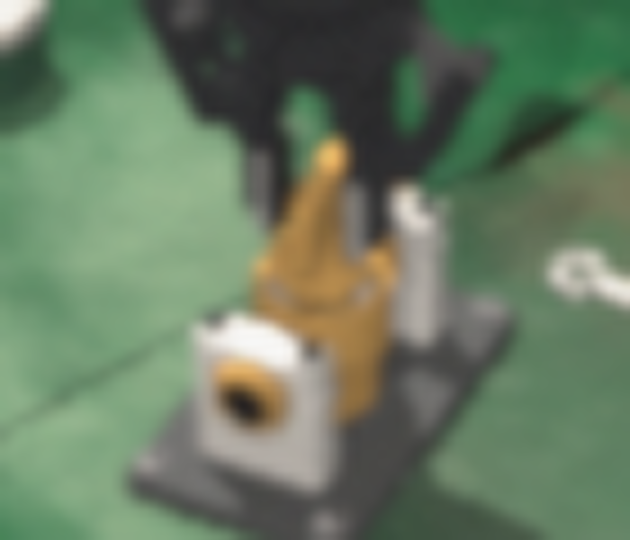

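Call:
send_rows(
  plan=[
    [0,0,0,0,0,0],
    [0,0,0,0,0,0],
    [0,0,0,0,0,0],
    [0,0,0,0,0,0],
    [0,0,0,0,0,0],
    [0,0,0,0,0,0],
    [0,0,0,0,0,0],
    [0,0,0,0,0,0],
    [0,0,0,0,0,0],
    [0,0,0,0,0,0],
  ],
  claw=0,
)

```text
clock: 24.9
tcp_pos: [0.5243, 0.1045, 0.0576]
orientation: [0.696, -0.128, 0.695, 0.128]
wrist_force: [-1.0, 3.4, 6.0]
finger_gap: 0.0085
```

```bash
python3 - <<'E'
from h import *
d=cam('wrist','w14');rep()
cv2.imwrite('pics/w14c.png',cv2.resize(d['frame'][150:310,240:400],None,fx=3.7,fy=3.7,interpolation=cv2.INTER_CUBIC))
E
```

```text
t 24.95 p [0.5242 0.1045 0.0576] tool y yaw 110.8298761614486 xz -0.9999998833284405 F [-1.3   3.27  5.2 ] T [ 0.813  0.279 -0.033] gap 0.008810262851847299 q [ 0.046  0.323 -0.307  0.941  0.    -0.317]
```

View pics/w14c.png

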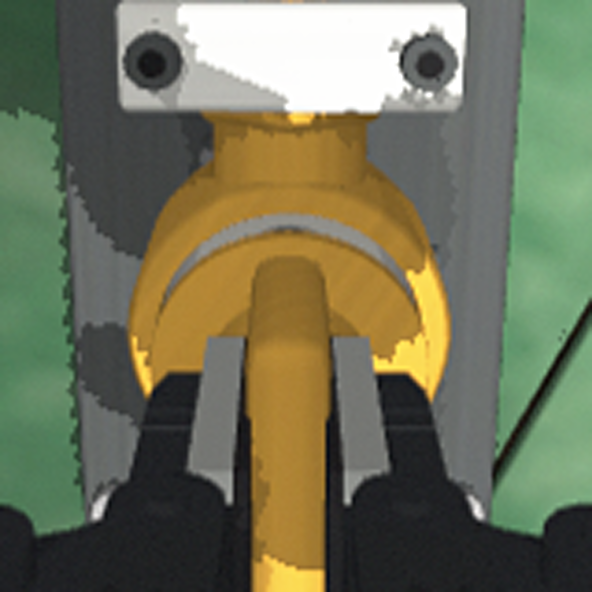

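Call:
send_rows(
  plan=[
    [0.1,0.3,0,0,0,0],
    [0.2,0.3,0,0,0,0],
    [0.3,0.3,0,0,0,0],
    [0.4,0.3,0,0,0,0],
    [0.5,0.3,0,0,0,0],
    [0.5,0.3,0,0,0,0],
    [0.5,0.3,0,0,0,0],
    [0.5,0.3,0,0,0,0],
    [0.5,0.3,0,0,0,0],
    [0.5,0.3,0,0,0,0],
  ],
)

```text
clock: 26.2
tcp_pos: [0.5242, 0.1045, 0.0575]
orientation: [0.696, -0.128, 0.695, 0.128]
wrist_force: [-2.1, 3.4, 8.5]
finger_gap: 0.0089
```

```bash
python3 - <<'E'
from h import *
rep()
E
```

```text
t 26.2 p [0.5242 0.1045 0.0575] tool y yaw 110.82328606413088 xz -0.9999997154504221 F [-2.07  3.42  8.49] T [ 0.674  0.507 -0.019] gap 0.008860900874373648 q [ 0.047  0.323 -0.307  0.94  -0.    -0.317]
```

Call:
send_rows(
  plan=[
    [0.2,0.3,0,0,0,0],
    [0.4,0.6,0,0,0,0],
    [0.6,0.6,0,0,0,0],
    [0.8,0.6,0,0,0,0],
    [0.8,0.6,0,0,0,0],
    [0.8,0.6,0,0,0,0],
    [0.8,0.6,0,0,0,0],
    [0.8,0.6,0,0,0,0],
    [0.8,0.6,0,0,0,0],
    [0.8,0.6,0,0,0,0],
  ],
)

```text
clock: 27.45
tcp_pos: [0.5243, 0.1046, 0.0575]
orientation: [0.696, -0.128, 0.695, 0.127]
wrist_force: [-4.1, 1.4, 13.5]
finger_gap: 0.0084
```

```bash
python3 - <<'E'
from h import *
rep()
E
```

```text
t 27.45 p [0.5243 0.1046 0.0575] tool y yaw 110.80683560386237 xz -0.9999978694525806 F [-4.06  1.38 13.52] T [0.239 0.84  0.038] gap 0.008357581668406498 q [ 0.048  0.323 -0.308  0.939 -0.001 -0.316]
```

Call:
send_rows(
  plan=[
    [0.1,0,-0.2,0,0,0],
    [0.1,0,-0.4,0,0,0],
    [0.1,0,-0.4,0,0,0],
    [0.1,0,-0.4,0,0,0],
    [0.1,0,-0.4,0,0,0],
    [0.1,0,-0.4,0,0,0],
    [0.1,0,-0.4,0,0,0],
    [0.1,0,-0.4,0,0,0],
    [0.1,0,-0.4,0,0,0],
    [0.1,0,-0.4,0,0,0],
  ],
)

```text
clock: 28.7
tcp_pos: [0.5243, 0.1046, 0.0575]
orientation: [0.696, -0.128, 0.695, 0.127]
wrist_force: [-3.1, 1.0, 13.1]
finger_gap: 0.0086
```

```bash
python3 - <<'E'
from ov import *
d=cam('wrist','w15');rep()
for i,t in enumerate((.014,.018,.022)): ov('w15','o5%d'%i,240,150,160,160,3.7,(.5265,.1047),t,(.5265,.1047))
cv2.imwrite('pics/o5.png',cv2.resize(np.hstack([cv2.imread('pics/o5%d.png'%i)[100:520,130:450] for i in range(3)]),(800,350)))
E
```

```text
t 28.75 p [0.5243 0.1046 0.0575] tool y yaw 110.80781519862089 xz -0.999996981214159 F [-2.21  1.08 12.88] T [ 0.259  0.735 -0.028] gap 0.008570619585800516 q [ 0.047  0.322 -0.309  0.938 -0.001 -0.316]
```

View pics/o5.png

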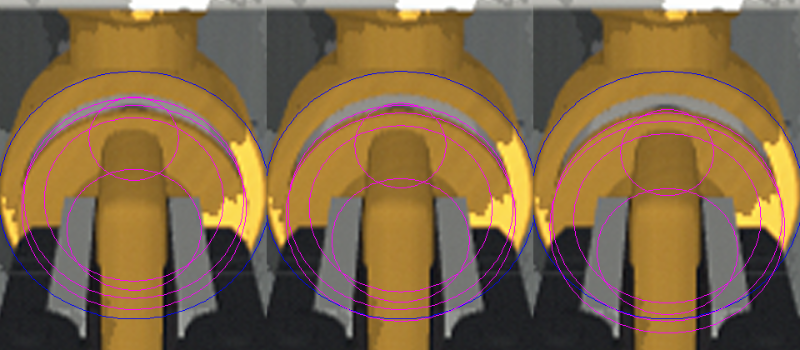

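Call:
send_rows(
  plan=[
    [-0.8,0,0,0,0,0],
    [-1.4,0,0,-3,0,0],
    [-1.4,0,0,-9,0,0],
    [-1.4,0,0,-15,0,0],
    [-1.4,0,0,-21,0,0],
    [-1.4,0,0,-27,0,0],
    [-1.4,0,0,-33,0,0],
    [-1.4,0,0,-39,0,0],
    [-1.4,0,0,-44,0,0],
    [-1.4,0,0,-46,0,0],
  ],
)

```text
clock: 30.0
tcp_pos: [0.5246, 0.1042, 0.0576]
orientation: [0.59, -0.39, 0.59, 0.389]
wrist_force: [2.7, -1.0, 2.0]
finger_gap: 0.0087
```

```bash
python3 - <<'E'
from ov import *
d=cam('wrist','w16');rep()
cv2.imwrite('pics/w16c.png',cv2.resize(d['frame'][150:310,220:420],None,fx=3.7,fy=3.7,interpolation=cv2.INTER_CUBIC))
E
```

```text
t 30.05 p [0.5246 0.1042 0.0576] tool y yaw 156.87508625710316 xz -0.9999966392535917 F [ 2.72 -1.16  1.8 ] T [-0.242 -0.671 -0.052] gap 0.008567272954938525 q [ 0.047  0.323 -0.307  0.939 -0.002 -1.12 ]
```

View pics/w16c.png

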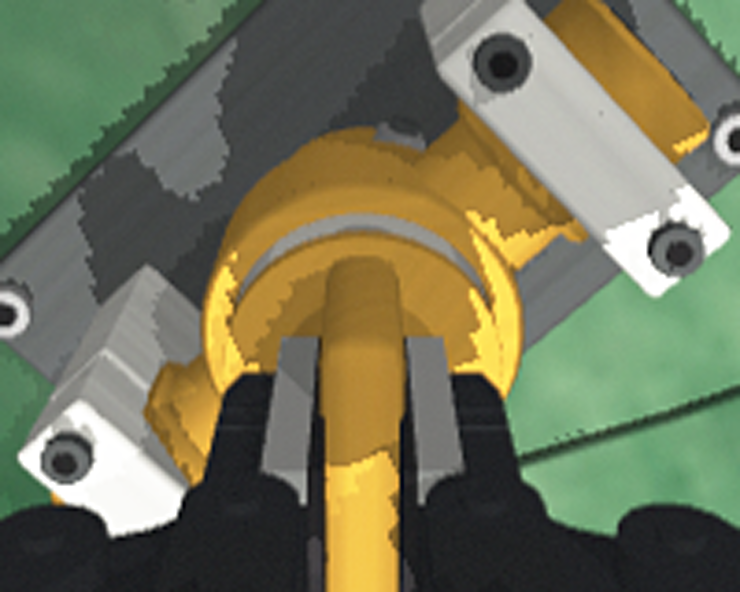

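Call:
send_rows(
  plan=[
    [0,0,0,0,0,0],
    [0,0,0,3,0,0],
    [0,0,0,9,0,0],
    [0,0,0,15,0,0],
    [0,0,0,21,0,0],
    [0,0,0,27,0,0],
    [0,0,0,33,0,0],
    [0,0,0,39,0,0],
    [0,0,0,44,0,0],
    [0,0,0,46.1,0,0],
  ],
)

```text
clock: 31.3
tcp_pos: [0.5241, 0.1047, 0.0576]
orientation: [0.696, -0.127, 0.695, 0.126]
wrist_force: [3.4, -0.9, 2.1]
finger_gap: 0.0086
```

```bash
python3 - <<'E'
from ov import *
d=cam('wrist','w17');rep()
cv2.imwrite('pics/w17c.png',cv2.resize(d['frame'][150:310,220:420],None,fx=3.7,fy=3.7,interpolation=cv2.INTER_CUBIC))
E
```

```text
t 31.35 p [0.5241 0.1047 0.0576] tool y yaw 110.58447098095156 xz -0.9999990148451527 F [ 3.5  -1.22  2.72] T [-0.38  -0.842  0.022] gap 0.008602162310202962 q [ 0.047  0.322 -0.308  0.939 -0.001 -0.312]
```

View pics/w17c.png

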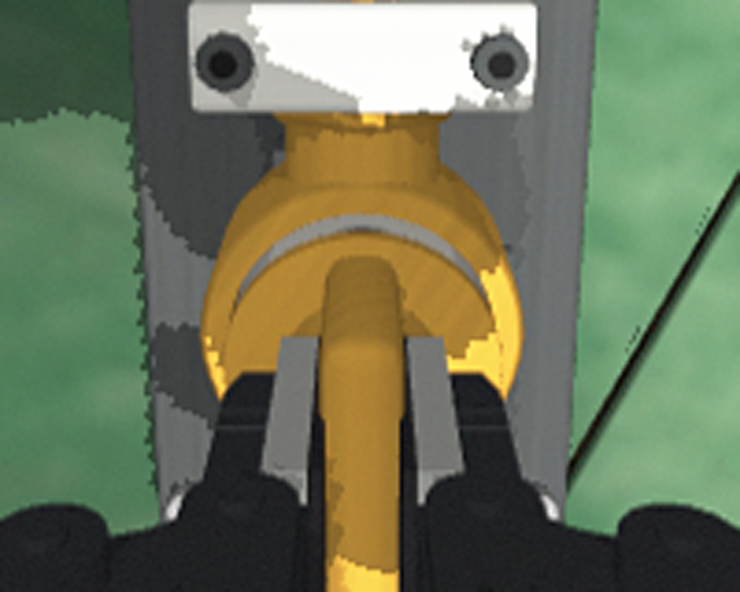

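Call:
send_rows(
  plan=[
    [0,0,0.5,0,0,0],
    [0,0,0.5,0,0,0],
    [0,0,0.5,0,0,0],
    [0,0,0.5,0,0,0],
    [0,0,0.5,0,0,0],
    [0,0,0.5,0,0,0],
    [0,0,0.5,0,0,0],
    [0,0,0.5,0,0,0],
    [0,0,0.5,0,0,0],
    [0,0,0.5,0,0,0],
  ],
  claw=32,
)

```text
clock: 32.6
tcp_pos: [0.5239, 0.1052, 0.0574]
orientation: [0.696, -0.127, 0.696, 0.127]
wrist_force: [0.6, -0.1, 0.5]
finger_gap: 0.032
```

```bash
python3 - <<'E'
from ov import *
d=cam('wrist','w18');rep()
cv2.imwrite('pics/w18c.png',cv2.resize(d['frame'][150:310,220:420],None,fx=3.7,fy=3.7,interpolation=cv2.INTER_CUBIC))
E
```

```text
t 32.65 p [0.5239 0.1052 0.0574] tool y yaw 110.7241492964364 xz -0.9999999924428241 F [ 0.45  0.2  -0.38] T [-0.036 -0.062  0.007] gap 0.032067843118545505 q [ 0.048  0.323 -0.307  0.94  -0.    -0.314]
```

View pics/w18c.png

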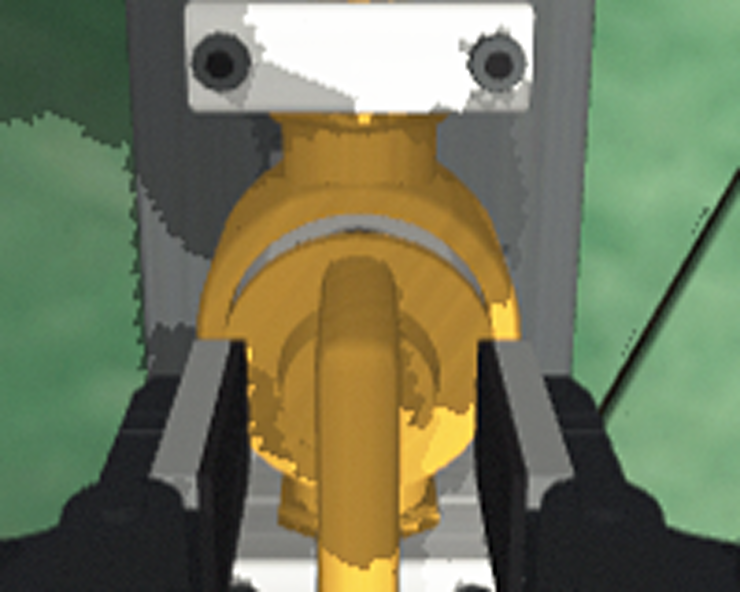

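Call:
send_rows(
  plan=[
    [-3,0,0,0,0,0],
    [-10,0,0,0,0,0],
    [-20,0,0,0,0,0],
    [-35,0,0,0,0,0],
    [-55,0,0,0,0,0],
    [-75,0,0,0,0,0],
    [-93,0,0,0,0,0],
    [-108,0,0,0,0,0],
    [-117,0,0,0,0,0],
    [-120,0,0,0,0,0],
  ],
)

```text
clock: 33.9
tcp_pos: [0.5241, 0.1052, 0.178]
orientation: [0.696, -0.127, 0.695, 0.127]
wrist_force: [-0.1, -0.4, 0.2]
finger_gap: 0.0317
```

```bash
python3 - <<'E'
from ov import *
d=cam('wrist','w19');rep()
ov('w19','o6',240,90,160,150,3.7,(.5265,.1047),.018,(.5265,.1047))
cv2.imwrite('pics/w19c.png',cv2.resize(d['frame'][90:240,240:400],None,fx=3.7,fy=3.7,interpolation=cv2.INTER_CUBIC))
E
```

```text
t 33.95 p [0.5241 0.1052 0.1779] tool y yaw 110.72352183081766 xz -0.9999998321329246 F [-0.15  0.31  0.46] T [ 0.02  -0.047 -0.053] gap 0.03176819521005552 q [ 0.048  0.242 -0.106  1.221 -0.    -0.314]
```

View pics/w19c.png

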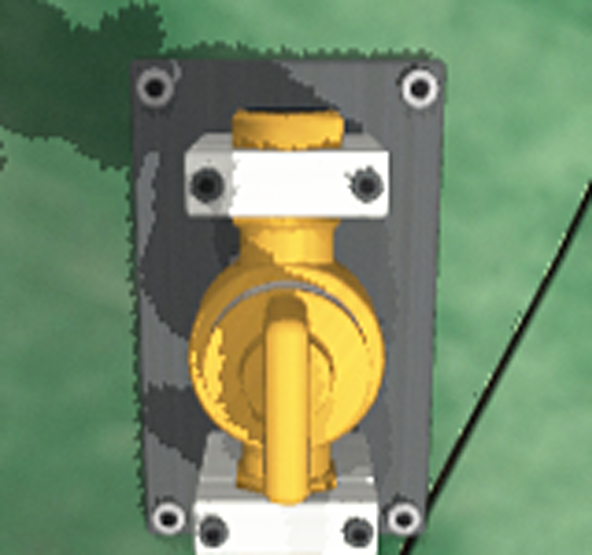

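View pics/o6.png

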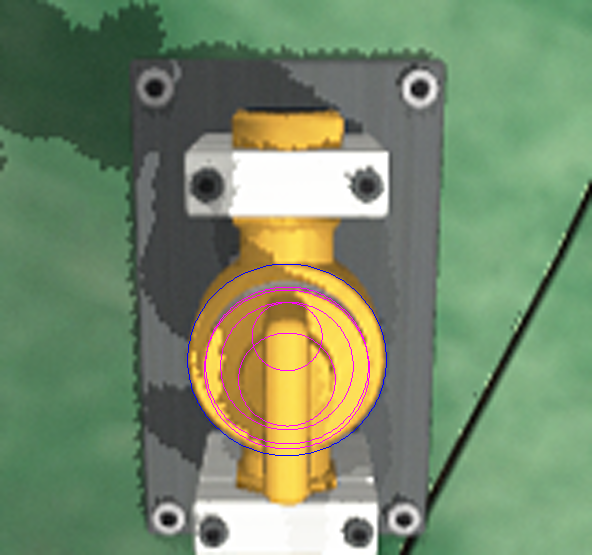

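```bash
python3 - <<'E'
from h import *
print(job.hand_in())
E
```

```text
the job is handed in; nothing more can be done
None
```

I fitted the brass plug into the cock body, pressed it home, rocked it and let go. I handed the job in at about 34 s; no verdict is reported.

**Steps**
- **Bedding:** I pressed with about 16 N on the plug, and the wrist force held near 13 N for about 2 s with the height not changing.
- **Rocking:** I turned the tab about 46 degrees towards shut and back, with a light push.
- **Release:** I opened the fingers and backed off about 120 mm.

**Last checks:** After I backed off, the wrist force read about 0 N. In the wrist picture the plug is upright and centred, with the tab in line with the pipe. Its tip is about 18 mm above the bench, which matches the height felt while pressing.

**What went wrong or disagreed**
- **First grasp:** it closed on air above the tab. The fingers end about 27 to 35 mm short of the reported tool point, so I went lower.
- **First insertion:** the second grasp was still too high on the tab, and the plug tilted in the fingers at the plungers. The push reached about 24 N there, just under the limit. I let go, it settled upright past the click, and I gripped it lower to finish.
- **Camera positions:** the top and wrist cameras differed by 2 to 3 mm in x. I relied on relative positions and on feel.
- **Bystanders:** I did not measure them again at the end. The arm made no contact with any of them that I know of.

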